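Bolt the hatch of the edge-tool chest

ROBOT

A 6-joint arm with a two-finger parallel gripper is mounted at the origin on the work surface. World frame = base frame: x ahead of the robot, y to its left, z up, the work surface at z = 0. Lengths are in m, angles in rad, forces in N, time in s.
With the tool pointing down it reaches from about 0.35 to 0.775 m from the base axis. Payload 5.5 kg.
Tool frame: the origin (TCP) lies at the very end of the fingers, on their centre line; the grasp point (between the pads) lies 19 mm behind it; x points along the fingers, y is the direction in which the jaws open and shut, and the axes are right-handed (so a half turn about x gives the same grasp; the last joint's range is limited). The gripper opens to 85 mm and grips with 20 to 120 N. Pads are 22 mm wide; open, the fingers measure 114 mm over their backs; the gripper's body (76 mm by 85 mm) begins 54 mm behind the grasp point. The pads swing forward as they close: fully open they stand 13 mm farther back than shut.
Start: joints at [1.177, 0.313, 0.046, 1.304, 0, 1.431], TCP at [0.144, 0.557, 0.193] pointing down, gripper open.
Joint ranges: [-2.76, 2.76], [-0.86, 1.69], [-1.03, 1.26], [-2.2, 2.34], [-1.47, 1.5], [-3.14, 3.14]. Speed limits (rad/s): [2.57, 2.57, 3.14, 3.14, 3.14, 3.14].

INTERFACE

Orientations are given as a unit quaternion [w, x, y, z].
In Python, from workcell import env gives the robot as it stands.
- The arm moves only by the tool drive_tool, never from a script. Its argument "plan" is a list that holds one entry, the list of rows, each a list of 7 numbers: the shift along the tool's x, y, z in cm, then the turn, a rotation vector about the tool's x, y, z in degrees, then the opening, from 0 (shut) to 1 (fully open). In form: [[[tx, ty, tz, wx, wy, wz, fingers], ...]]. A call has exactly 5 rows; each row shifts and turns the commanded pose from where the row before left it, along the tool's axes as they then stand; what a row does not reach is not made up. A row lasts 1/12 s, in which the tool goes at most 41.7 mm and 7.16 degrees, less where a joint would pass 70% of its speed; a pose out of reach is approached as far as the arm can. A call with a gripper value outside its range is refused whole. The fingers move at their own pace and stop on an object; "squeeze" is the grip in N (left out, the last holds). Time passes only in rows, so rows that do not move let the fingers close, or fill a call up. It gives the time, the measured TCP pose, the force and the opening at its end, in the units of the state.
- env.get_state(): the state, without advancing time (a new reading comes with each control period).
- env.read_camera(name): name is "scene" or "side" or "wrist"; returns the picture (480x640x3 uint8, red, green, blue); there is no depth.
- env.camera_model(name): a dict with "camera_matrix" (3x3 intrinsics, pixels), "camera_from_world" (4x4, takes a point from world to camera coordinates); the wrist camera has in their place "T_tool_cam" (4x4, takes a point from camera to tool coordinates, whose origin is the TCP and whose axes are the tool frame's). Camera axes: x right, y down, z forward; pixel columns grow to the right and rows downward; lengths in m; the calibration is good to about 2 mm. A picture is of the moment at which its call begins: read the wrist's pose just before it. camera_model takes no time and is no camera call.
- env.hand_in(): hands the job in, once; it reports no verdict.
The state is a dict: "clock": time; "joint_pos": joint angles; "qvel": joint speeds; "tau": joint torques, N m; "tcp_pos": TCP position; "orientation": TCP orientation; "wrist_force": force on the tool from outside, world axes, zero at the start; "ft_torque": the same for the moment, N m; "finger_gap": finger opening in m.
Only numpy, scipy, OpenCV 4.12 (cv2) and the standard library are available. Lean on these libraries where they do the work, as an engineer would, in place of code of your own. Each camera call takes 0.05 s, during which the arm holds its last target.

TASK

Lock the hatch of the green tool chest: slide the steel barrel bolt across by its red knob until its handle faces the notch in the brass guide (6 mm short of the bolt's stop), then swing the handle right down into the notch and let go. Do it gently by feel, never forcing the bolt against its stop or the handle against the guide, and leave the things around it where they are.

Things in the scene. Friction and masses are not known exactly. Their poses are not given: they have to be found in the camera images.
- chest: green tool chest, 290 x 340 x 110 mm high, fixed to the bench. Origin: centre of its underside; x away from its front, y to its left along the bolt, z up. Its top is a pale hatch (y < 45 mm) and a dark fixed board, which carries a brass strike: a keeper whose closed end stops the bolt, and a notched guide arm in front of the bolt. The strike is unmeasured, up to 20 mm either way along y
- bolt: barrel bolt on the hatch: fixed steel base and all its moving parts. Origin: on the hatch below the bolt axis, at (-60, 0, 110) mm in the chest's frame, same axes. The bolt axis is parallel to y, 30 mm above this origin; rod 14 mm thick. The brass guide arm runs along its front (-x) side, 7 to 16 mm before the axis and 1 to 14 mm above it
- knob (a point): centre of the red ball knob, 22 mm across, at the end of the bolt's handle (a bar 8 mm thick), 50 mm from the bolt axis. Upright, it is 80 mm above the hatch; turned down it points to the chest's front (-x), about 35 mm above the hatch. The knob can pivot between fingers that grip it along y
- bolt_slide (a joint): travel of the bolt (m), growing to the chest's +y; starts at 0 to 8 mm with the handle upright. The handle is at y = travel - 50 mm in the frame of bolt. The stop is met somewhere from 41 to 81 mm of travel, felt as a firm end; the notch is 6 mm back from it. Sliding takes 3 to 4 N either way; over 20 N on the stop or guide is forcing it
- bolt_turn (a joint): angle of the handle (rad): 0 upright, growing as the knob swings to the chest's front (-x), 1.48 fully down. Stays where left; turning takes about 1.5 N at the knob. The notch is 13 mm wide, the bar 8 mm, so it passes within 2.5 mm of the middle. Elsewhere the guide blocks it near 0.2 rad, where force at the knob is multiplied about 3.5 times
- mallet: wooden mallet lying on the bench to the chest's right, head 65 x 110 x 70 mm high, handle 190 mm along its +x. Origin: under the middle of the head
- plane: wooden hand plane on the bench to the chest's left, 230 x 60 mm, about 85 mm high. Origin: centre of its sole
- glue: glue jar with a yellow cap on the bench, 68 mm across, 110 mm high. Origin: centre of its underside
- wax: flat copper-coloured wax tin with a pale lid on the hatch behind the bolt, 72 mm across, 32 mm high. Origin: centre of its underside

How it is judged:
By the outcome, as a careful person would: the job done as asked, in the order asked, and still so for the second after the job is handed in, with the robot touching nothing.
It also fails if it takes over 51 s, if anything falls off the work surface, if the arm or the gripper's body presses on something with over 40 N, if the wrist force passes 120 N, or if a joint passes its speed limit or range.

## Working session

There is one attempt and no reset: what is moved stays moved. The work goes in short steps, Python scripts to look and compute and a tool call to move; the robot and the scene stay as the last step left them, time stands still between calls to the robot, and variables do not carry over. Pictures are saved under pics/ and viewed, and the job is handed in when it is done.

Besides the shell and the picture viewer there is one more tool, called after "Request:" in YAML: its name, and indented under it one key for each argument. drive_tool: Moves the arm, as the interface text tells. Its arguments: {"type":"object","properties":{"plan":{"type":"array","items":{"type":"array","items":{"type":"array","items":{"type":"number"}}}},"squeeze":{"type":"number"}},"required":["plan"]}

```bash
mkdir -p pics; ls
python3 - <<'E'
from workcell import env
import cv2, numpy as np
np.set_printoptions(precision=4,suppress=True)
s=env.get_state()
print(s)
for n in ["scene","side"]:
    m=env.camera_model(n); print(n,m)
    cv2.imwrite(f"pics/{n}0.png",env.read_camera(n)[:,:,::-1])
print(env.camera_model("wrist"))
E
```

```text
pics
{'clock': 0.0, 'joint_pos': array([ 1.1774,  0.314 ,  0.045 ,  1.3036, -0.    ,  1.4312]), 'qvel': array([-0.0003, -0.0015,  0.0006, -0.0008, -0.    ,  0.0006]), 'tau': array([  0.0002, -48.0631,  29.8529,   0.0196,  -0.    ,  -0.    ]), 'tcp_pos': array([0.1442, 0.556 , 0.1916]), 'orientation': array([ 0.7013,  0.0889,  0.7016, -0.0901]), 'wrist_force': array([-1.0079,  0.584 , -0.2458]), 'ft_torque': array([ 0.0254, -0.0295,  0.0167]), 'finger_gap': 0.08524284592348548}
scene {'camera_matrix': array([[599.0538,   0.    , 315.775 ],
       [  0.    , 599.0538, 237.0145],
       [  0.    ,   0.    ,   1.    ]]), 'camera_from_world': array([[-0.3587,  0.9334, -0.0113,  0.1409],
       [ 0.5327,  0.1948, -0.8236, -0.1964],
       [-0.7665, -0.3014, -0.5671,  1.74  ],
       [ 0.    ,  0.    ,  0.    ,  1.    ]])}
side {'camera_matrix': array([[461.8069,   0.    , 323.8924],
       [  0.    , 461.8069, 235.6973],
       [  0.    ,   0.    ,   1.    ]]), 'camera_from_world': array([[ 0.7587,  0.6511,  0.019 , -0.4522],
       [ 0.3816, -0.4206, -0.8231, -0.0719],
       [-0.5279,  0.6318, -0.5676,  1.3947],
       [ 0.    ,  0.    ,  0.    ,  1.    ]])}
{'camera_matrix': array([[410.8372,   0.    , 319.9714],
       [  0.    , 410.8372, 235.7682],
       [  0.    ,   0.    ,   1.    ]]), 'T_tool_cam': array([[ 0.0004, -0.2673,  0.9636, -0.181 ],
       [ 1.    ,  0.0002, -0.0004, -0.0013],
       [-0.0001,  0.9636,  0.2673, -0.0673],
       [ 0.    ,  0.    ,  0.    ,  1.    ]])}
```

View pics/scene0.png

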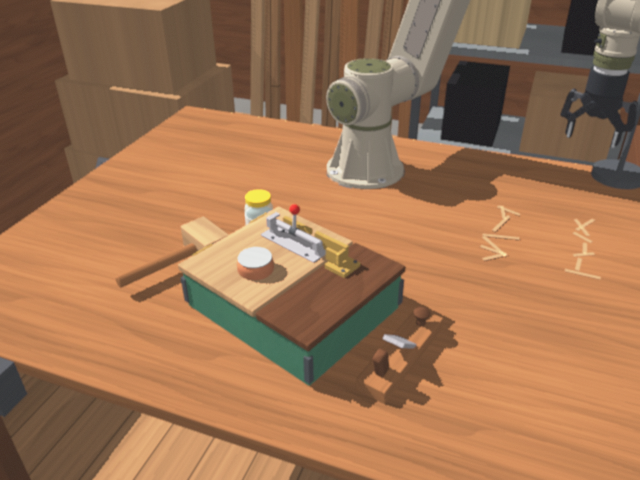

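View pics/side0.png

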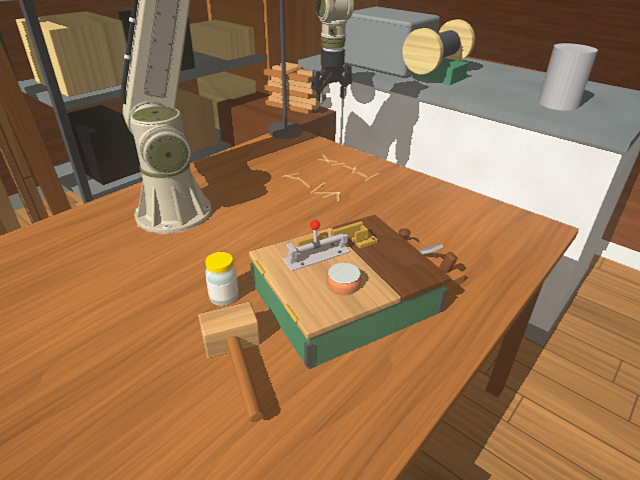

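The scene view has the knob near (294,209) and the side view has it near (315,224). The chest is yawed, with the strike to the right of the knob. I'll zoom in for the corners.

Run:
```python
import cv2
a=cv2.imread("pics/scene0.png")[190:390,170:420]
cv2.imwrite("pics/scene0c.png",cv2.resize(a,(750,600),interpolation=cv2.INTER_CUBIC))
a=cv2.imread("pics/side0.png")[205:375,240:460]
cv2.imwrite("pics/side0c.png",cv2.resize(a,None,fx=3.5,fy=3.5,interpolation=cv2.INTER_CUBIC))
```

```text
(no output)
```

View pics/scene0c.png

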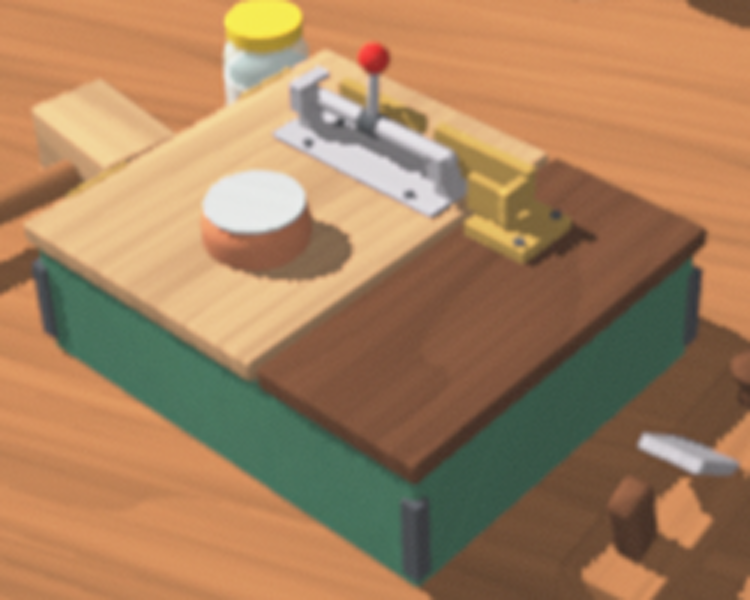

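View pics/side0c.png

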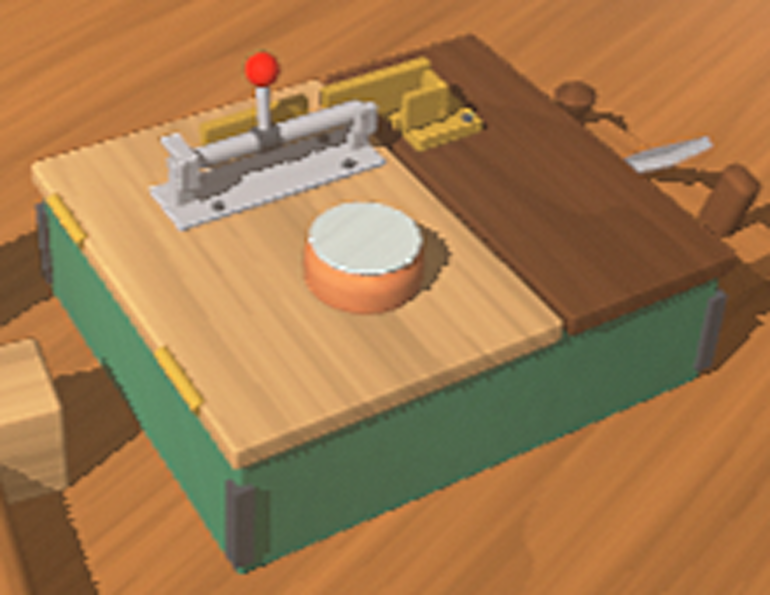

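```bash
cat > h.py <<'E'
import numpy as np, cv2
from workcell import env
np.set_printoptions(precision=4,suppress=True)
def ray(n,px):
    m=env.camera_model(n);K=m["camera_matrix"];T=m["camera_from_world"]
    R=T[:3,:3];c=-R.T@T[:3,3];d=R.T@np.linalg.inv(K)@np.array([px[0],px[1],1.]);return c,d/np.linalg.norm(d)
def onz(n,px,z):
    c,d=ray(n,px);return c+d*(z-c[2])/d[2]
def tri(a,b):
    A=np.zeros((3,3));v=np.zeros(3);rs=[ray(*a),ray(*b)]
    for c,d in rs:
        P=np.eye(3)-np.outer(d,d);A+=P;v+=P@c
    p=np.linalg.solve(A,v);return p,[np.linalg.norm((np.eye(3)-np.outer(d,d))@(p-c)) for c,d in rs]
def proj(n,p):
    m=env.camera_model(n);q=m["camera_from_world"]@np.r_[p,1];q=m["camera_matrix"]@q[:3];return q[:2]/q[2]
def red(im):
    h=cv2.cvtColor(im,cv2.COLOR_RGB2HSV)
    m=(((h[:,:,0]<6)|(h[:,:,0]>174))&(h[:,:,1]>190)&(h[:,:,2]>90)).astype(np.uint8)
    n,l,st,ce=cv2.connectedComponentsWithStats(m)
    i=1+np.argmax(st[1:,4]);return ce[i],st[i]
E
python3 - <<'E'
from h import *
c={}
for n in ["scene","side"]:
    c[n],st=red(cv2.imread(f"pics/{n}0.png")[:,:,::-1]);print(n,c[n],st)
print("knob",tri(("scene",c["scene"]),("side",c["side"])))
S=[(179.3,266),(307.7,346.7),(404.3,269.3),(278.3,207.3)]
D=[(308.6,337.9),(450,279.3),(374.9,215.9),(250,251.6)]
for L,n in((S,"scene"),(D,"side")):
    P=np.array([onz(n,p,.11) for p in L]);print(n,P[:,:2],P.mean(0))
    for i in range(4):
        e=P[(i+1)%4]-P[i];print(np.linalg.norm(e),np.degrees(np.arctan2(e[1],e[0])))
E
```

```text
scene [293.9688 208.5312] [291 205   7   8  32]
side [314.3043 224.3478] [310 220   9  10  69]
knob (array([0.5501, 0.0156, 0.1902]), [np.float64(0.0004424739775498037), np.float64(0.0004424739775500266)])
scene [[ 0.7075 -0.1671]
 [ 0.8258  0.1534]
 [ 0.5646  0.2524]
 [ 0.4382 -0.0725]] [0.634  0.0415 0.11  ]
0.3415839809411806 69.73816263836287
0.27932336721178325 159.22414987447436
0.3486966903060995 -111.24774967896766
0.28534836179378736 -19.34713886717309
side [[ 0.7128 -0.1821]
 [ 0.8262  0.142 ]
 [ 0.5588  0.242 ]
 [ 0.4367 -0.0764]] [0.6336 0.0314 0.11  ]
0.34331671819465304 70.71213592515714
0.285450548921237 159.490756022762
0.3410208157972576 -110.99499640879316
0.29566805538713226 -20.941416959354562
```

```bash
cat >> h.py <<'E'
from scipy.spatial.transform import Rotation as Ro
def Rt(s=None):
    s=s or env.get_state();q=s["orientation"];return Ro.from_quat([q[1],q[2],q[3],q[0]])
def goal(yaw):
    "tool down, y along chest +y (yaw of chest x)"
    y=np.array([-np.sin(yaw),np.cos(yaw),0]);x=np.array([0,0,-1.]);return Ro.from_matrix(np.c_[x,y,np.cross(x,y)])
def delta(p,yaw,flip=False):
    s=env.get_state();R=Rt(s);G=goal(yaw+(np.pi if flip else 0))
    print("tcp",s["tcp_pos"],"d tool cm",R.inv().apply(p-s["tcp_pos"])*100,"rotvec deg",np.degrees((R.inv()*G).as_rotvec()))
E
python3 - <<'E'
from h import *
print(Rt().as_matrix())
p=np.array([.55,.0156,.26])
delta(p,np.radians(-20));delta(p,np.radians(-20),True)
# notch: guide plane
yaw=np.radians(-20);X=np.array([np.cos(yaw),np.sin(yaw),0]);Y=np.array([-X[1],X[0],0])
k=np.array([.5501,.0156,.1902])
for n,sc,o,pts in(("side",3.5,(240,205),[(305,97),(325,90),(203,125),(203,140),(447,85),(432,62)]),("scene",3,(170,190),[(427,115),(437,130)])):
  for q in pts:
    c,d=ray(n,(q[0]/sc+o[0],q[1]/sc+o[1]))
    for off in(.007,):
        t=np.dot(k-X*off-c,X)/np.dot(d,X);P=c+t*d;print(n,q,"y rel knob",np.dot(P-k,Y),"z",P[2])
E
```

```text
[[-0.0006  0.2511  0.968 ]
 [-0.0015  0.968  -0.2511]
 [-1.     -0.0016 -0.0002]]
tcp [0.1442 0.5561 0.1917] d tool cm [ -6.7724 -42.1389  52.8505] rotvec deg [ 5.4583 -0.0073  0.0948]
tcp [0.1442 0.5561 0.1917] d tool cm [ -6.7724 -42.1389  52.8505] rotvec deg [-174.5416   -0.1445   -0.0112]
side (305, 97) y rel knob 0.03743173199475673 z 0.15157287984954748
side (325, 90) y rel knob 0.05243315649760055 z 0.152340248530477
side (203, 125) y rel knob -0.036509526169552525 z 0.15370713399703662
side (203, 140) y rel knob -0.03667496492627205 z 0.14213702196623923
side (447, 85) y rel knob 0.15039349599157692 z 0.12573082072284425
side (432, 62) y rel knob 0.13620372961298222 z 0.14883481937448062
scene (427, 115) y rel knob 0.04264350459462489 z 0.1575133775016142
scene (437, 130) y rel knob 0.05140972069125805 z 0.14918512267501416
```

Request:
drive_tool:
  plan:
    - [[-0.8,-2.1,2.6,0.3,0,0,1],[-0.8,-2.1,2.6,0.3,0,0,1],[-0.8,-2.1,2.6,0.3,0,0,1],[-0.8,-2.1,2.6,0.3,0,0,1],[-0.8,-2.1,2.6,0.3,0,0,1]]
  squeeze: 30

```text
clock: 0.52
tcp_pos: [0.2428, 0.4198, 0.2324]
orientation: [0.7, 0.098, 0.7, -0.099]
wrist_force: [-0.2, 0.8, -0.2]
finger_gap: 0.0852
```

Request:
drive_tool:
  plan:
    - [[-0.6,-2.1,2.6,0.3,0,0,1],[-0.6,-2.1,2.6,0.3,0,0,1],[-0.6,-2.1,2.6,0.3,0,0,1],[-0.6,-2.1,2.6,0.3,0,0,1],[-0.6,-2.1,2.6,0.3,0,0,1]]

```text
clock: 0.93
tcp_pos: [0.3373, 0.2819, 0.2626]
orientation: [0.699, 0.108, 0.699, -0.108]
wrist_force: [0.7, 0.4, 0.3]
finger_gap: 0.0856
```

Request:
drive_tool:
  plan:
    - [[0,-2.1,2.6,0.3,0,0,1],[0,-2.1,2.6,0.3,0,0,1],[0,-2.1,2.6,0.3,0,0,1],[0,-2.1,2.6,0.3,0,0,1],[0,-2.1,2.6,0.3,0,0,1]]

```text
clock: 1.35
tcp_pos: [0.4282, 0.1416, 0.2623]
orientation: [0.697, 0.117, 0.697, -0.117]
wrist_force: [0.1, 1.4, -0.8]
finger_gap: 0.0855
```

Run:
```python
from h import *
delta(np.array([.55,.0156,.26]),np.radians(-20))
s=env.get_state();np.savez("w1.npz",p=s["tcp_pos"],R=Rt(s).as_matrix())
cv2.imwrite("pics/w1.png",env.read_camera("wrist")[:,:,::-1])
```

```text
tcp [0.4282 0.1416 0.2623] d tool cm [ 0.2266 -7.9323 15.6311] rotvec deg [ 0.9364 -0.017   0.0008]
```

View pics/w1.png

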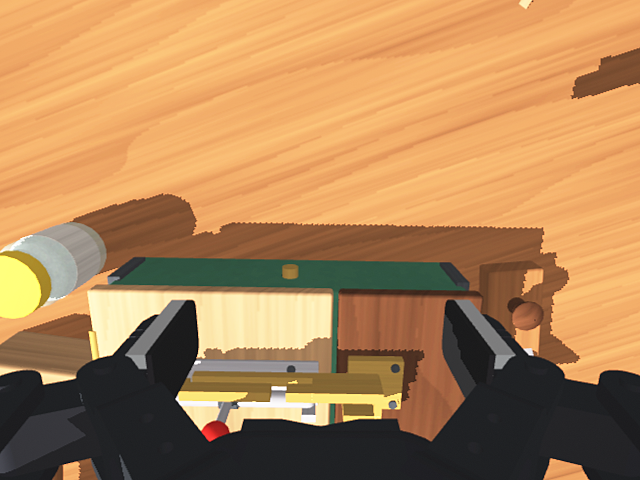

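The wrist view shows the chest's front top edge from (90,290) to (479,293), the red knob at the bottom (215,430), and the guide arm along row ~380. I'll get the yaw from the edge.

```bash
cat >> h.py <<'E'
def wray(p,R,px):
    m=env.camera_model("wrist");T=m["T_tool_cam"];d=T[:3,:3]@np.linalg.inv(m["camera_matrix"])@np.array([px[0],px[1],1.])
    return p+R@T[:3,3],R@d
def wz(p,R,px,z):
    c,d=wray(p,R,px);return c+d*(z-c[2])/d[2]
E
python3 - <<'E'
from h import *
f=np.load("w1.npz");p,R=f["p"],f["R"]
im=cv2.imread("pics/w1.png");g=cv2.cvtColor(im,cv2.COLOR_BGR2HSV)
# front edge: transition green->wood below row 270
pts=[]
for u in list(range(110,330,4))+list(range(345,450,4)):
    col=im[262:305,u].astype(int);ex=col[:,2]-col[:,1]  # R-G
    i=np.where(ex>15)[0];
    if len(i):pts.append((u,262+i[0]))
pts=np.array(pts,float);P=np.array([wz(p,R,q,.11) for q in pts])
vx,vy,x0,y0=cv2.fitLine(P[:,:2].astype(np.float32),cv2.DIST_HUBER,0,.01,.01).ravel()
print("edge angle",np.degrees(np.arctan2(vy,vx)),len(pts),pts[::12])
a=wz(p,R,(90,290),.11);b=wz(p,R,(479,293),.11);print(a,b,np.linalg.norm(b-a))
h=wz(p,R,(336,360),.11);h2=wz(p,R,(336,292),.11);print("split",h,h2)
E
python3 - <<'E'
import cv2
a=cv2.imread("pics/w1.png")[330:450,140:460]
cv2.imwrite("pics/w1c.png",cv2.resize(a,None,fx=2.5,fy=2.5,interpolation=cv2.INTER_CUBIC))
E
```

```text
edge angle 69.73237 82 [[110. 262.]
 [158. 286.]
 [206. 286.]
 [254. 287.]
 [302. 288.]
 [365. 289.]
 [413. 290.]]
[ 0.4324 -0.074   0.11  ] [0.5461 0.2467 0.11  ] 0.34027955579893326
split [0.5683 0.1073 0.11  ] [0.5044 0.1287 0.11  ]
```

View pics/w1c.png

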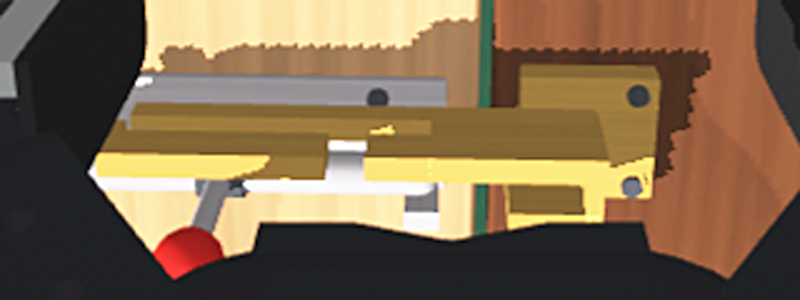

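Run:
```python
from h import *
f=np.load("w1.npz");p,R=f["p"],f["R"]
yaw=np.radians(-20);X=np.array([np.cos(yaw),np.sin(yaw),0]);Y=np.array([-X[1],X[0],0]);k=np.array([.5501,.0156,.1902])
for q in [(270.4,392),(270.4,401),(286,394),(286,401)]:
    P=wz(p,R,q,.154);print(q,P,np.dot(P-k,Y),np.dot(P-k,X))
P=wz(p,R,(215,430),.19);print("knob",P,np.dot(P-k,Y),np.dot(P-k,X))
delta(np.array([.55,.0156,.205]),np.radians(-20))
```

```text
(270.4, 392) [0.552  0.0546 0.154 ] 0.03725850331474776 -0.011571955593038847
(270.4, 401) [0.56   0.0515 0.154 ] 0.03712298840800868 -0.0029823684505524894
(286, 394) [0.5579 0.066  0.154 ] 0.049990579055512574 -0.009886828730746167
(286, 401) [0.5642 0.0636 0.154 ] 0.04995282649520304 -0.003197206230822044
knob [0.5456 0.0178 0.19  ] 0.0005692221719466202 -0.004950106217285868
tcp [0.4315 0.1375 0.2619] d tool cm [ 5.7447 -7.5666 15.1985] rotvec deg [0.6715 0.1461 0.1441]
```

Request:
drive_tool:
  plan:
    - [[0,-1.7,3.3,0.2,0,0,1],[0,-1.7,3.3,0.2,0,0,1],[0,-1.7,3.3,0.2,0,0,1],[0,-1.6,3.3,0,0,0,1],[0,-1,2,0,0,0,1]]

```text
clock: 1.82
tcp_pos: [0.5475, 0.0176, 0.2615]
orientation: [0.697, 0.121, 0.697, -0.121]
wrist_force: [0.5, 0.3, -0.3]
finger_gap: 0.0851
```

Request:
drive_tool:
  plan:
    - [[0,0,0,0,0,0,1],[0,0,0,0,0,0,1],[0,0,0,0,0,0,1],[0,0,0,0,0,0,1],[0,0,0,0,0,0,1]]

```text
clock: 2.23
tcp_pos: [0.5449, 0.0212, 0.2628]
orientation: [0.697, 0.12, 0.697, -0.12]
wrist_force: [-0.7, -0.7, 0.8]
finger_gap: 0.0853
```

Run:
```python
from h import *
delta(np.array([.551,.0155,.173]),np.radians(-20))
for n in("side","scene","wrist"):
    cv2.imwrite(f"pics/{n}2.png",env.read_camera(n)[:,:,::-1])
a=cv2.imread("pics/side2.png")[120:300,220:460];b=cv2.imread("pics/scene2.png")[110:290,190:430]
cv2.imwrite("pics/m2.png",cv2.resize(cv2.hconcat([a,b]),(800,300),interpolation=cv2.INTER_CUBIC))
```

```text
tcp [0.5449 0.0212 0.2628] d tool cm [ 8.9845 -0.3356  0.7699] rotvec deg [ 0.4451  0.0056 -0.0134]
```

View pics/m2.png

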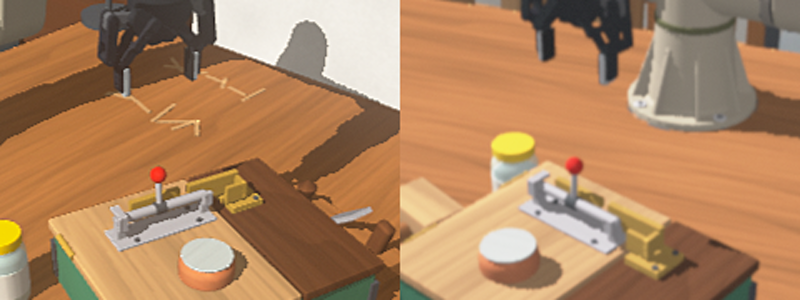

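View pics/wrist2.png

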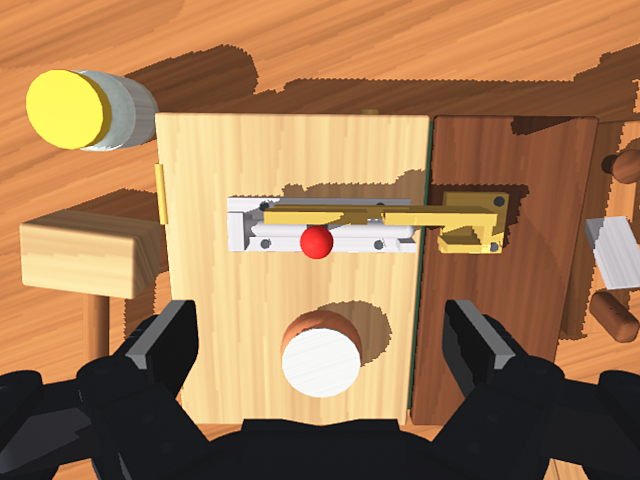

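Run:
```python
from h import *
s=env.get_state();p=s["tcp_pos"];R=Rt(s).as_matrix()
print("tcp proj",proj("side",p),proj("scene",p))
im=cv2.imread("pics/wrist2.png")[:,:,::-1];c,st=red(im);print(c,st)
yaw=np.radians(-20);X=np.array([np.cos(yaw),np.sin(yaw),0]);Y=np.array([-X[1],X[0],0]);k=np.array([.5501,.0156,.1902])
def rel(q,z):
    P=wz(p,R,q,z);return P,"relknob xy mm",1e3*np.dot(P-k,X),1e3*np.dot(P-k,Y)
print("knob",rel(c,.19))
print("front",rel((156,114),.11),rel((429,116),.11),rel((599,117),.11))
print("notch",rel((368,217),.154),rel((384,217),.154),rel((400,213),.154))
print("guide back edge",rel((430,223),.154),"front edge",rel((430,207),.154))
for r in [(160,425,0),(440,590,0)]:
    pts=[]
    for u in range(r[0]+10,r[1]-10,5):
        g=cv2.cvtColor(im,cv2.COLOR_RGB2GRAY)[100:130,u].astype(int);i=np.argmax(np.abs(np.diff(cv2.GaussianBlur(g.astype(np.float32),(1,3),0).ravel())));pts.append(wz(p,R,(u,100.5+i),.11)[:2])
    v=cv2.fitLine(np.array(pts,np.float32),cv2.DIST_HUBER,0,.01,.01).ravel();print(np.degrees(np.arctan2(v[1],v[0])))
```

```text
tcp proj [314.4156 193.3121] [296.1787 176.2236]
[316.9659 241.6536] [301 226  32  33 791]
knob (array([0.5509, 0.0154, 0.19  ]), 'relknob xy mm', np.float64(0.8268498525881129), np.float64(0.11821540825217379))
front (array([ 0.4332, -0.0763,  0.11  ]), 'relknob xy mm', np.float64(-78.40920204105706), np.float64(-126.35918190362477)) (array([0.5059, 0.1238, 0.11  ]), 'relknob xy mm', np.float64(-78.52346659491626), np.float64(86.52008501925225)) (array([0.5511, 0.2486, 0.11  ]), 'relknob xy mm', np.float64(-78.7786089469678), np.float64(219.29791513318247))
notch (array([0.5556, 0.0527, 0.154 ]), 'relknob xy mm', np.float64(-7.464607206686313), np.float64(36.722631187206936)) (array([0.5595, 0.0636, 0.154 ]), 'relknob xy mm', np.float64(-7.55255549989855), np.float64(48.29362081513707)) (array([0.5606, 0.0753, 0.154 ]), 'relknob xy mm', np.float64(-10.59629103021592), np.float64(59.68779973658814))
guide back edge (array([0.575 , 0.0937, 0.154 ]), 'relknob xy mm', np.float64(-3.342679913279853), np.float64(81.9136460836728)) front edge (array([0.5635, 0.0969, 0.154 ]), 'relknob xy mm', np.float64(-15.164268149471757), np.float64(80.97553781583449))
69.87309
68.54083
```

Run:
```python
from h import *
m=env.camera_model("wrist");T=np.linalg.inv(m["T_tool_cam"])
for t in[(0,0,0),(-.013,.0425,0),(-.013,-.0425,0),(-.013,.0425,-.011),(-.013,.0425,.011),(-.05,.0425,0)]:
    q=m["camera_matrix"]@(T@np.r_[t,1])[:3];print(t,q[:2]/q[2])
a=cv2.imread("pics/side2.png")[110:250,255:375];b=cv2.imread("pics/scene2.png")[90:230,235:355]
cv2.imwrite("pics/m3.png",cv2.resize(cv2.hconcat([a,b]),(800,467),interpolation=cv2.INTER_CUBIC))
```

```text
(0, 0, 0) [322.7902 270.7622]
(-0.013, 0.0425, 0) [420.0564 281.1586]
(-0.013, -0.0425, 0) [225.9097 281.1137]
(-0.013, 0.0425, -0.011) [421.722  257.2979]
(-0.013, 0.0425, 0.011) [418.4443 304.2517]
(-0.05, 0.0425, 0) [444.7608 320.5584]
```

View pics/m3.png

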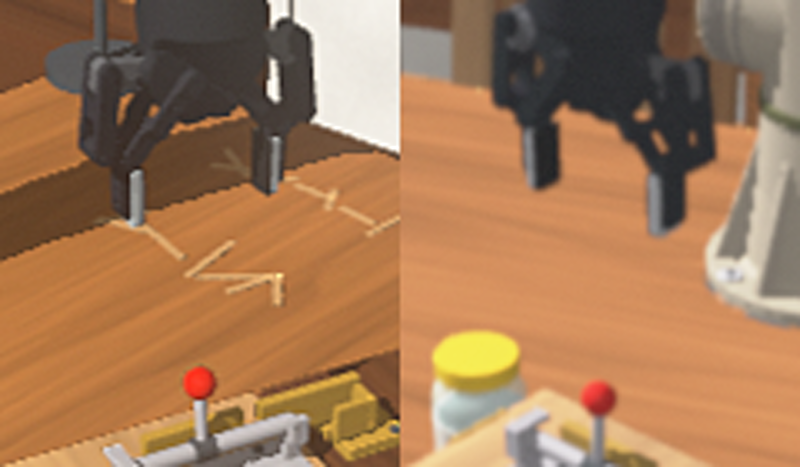

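Run:
```python
from h import *
s=env.get_state();p=s["tcp_pos"];R=Rt(s)
for a,b in(((137,225),(543-400,187)),((272,192),(657-400,235))):
    P,e=tri(("side",(255+a[0]*.3,110+a[1]*.3)),("scene",(235+b[0]*.3,90+b[1]*.3)));print(P,e,"tool",R.inv().apply(P-p))
print(R.as_matrix())
```

```text
[ 0.5328 -0.0214  0.3133] [np.float64(0.0013909861297686404), np.float64(0.0013909861297687306)] tool [-0.0504 -0.044   0.0025]
[0.5679 0.0638 0.3151] [np.float64(0.00042909612881852563), np.float64(0.00042909612881842285)] tool [-0.0522  0.048   0.0071]
[[ 0.0007  0.335   0.9422]
 [ 0.      0.9422 -0.335 ]
 [-1.      0.0003  0.0006]]
```

Request:
drive_tool:
  plan:
    - [[0,0,0,0,0,0,0.4],[0,0,0,0,0,0,0.4],[0,0,0,0,0,0,0.4],[0,0,0,0,0,0,0.4],[0,-0.3,0.7,0.4,0,0,0.4]]

```text
clock: 2.8
tcp_pos: [0.5506, 0.0155, 0.2628]
orientation: [0.696, 0.123, 0.696, -0.123]
wrist_force: [0.1, 0.6, 0.1]
finger_gap: 0.0342
```

Run:
```python
from h import *
delta(np.array([.551,.0155,.173]),np.radians(-20))
for n in("side","scene","wrist"):
    cv2.imwrite(f"pics/{n}3.png",env.read_camera(n)[:,:,::-1])
a=cv2.imread("pics/side3.png")[110:250,255:375];b=cv2.imread("pics/scene3.png")[90:230,235:355]
cv2.imwrite("pics/m4.png",cv2.resize(cv2.hconcat([a,b]),(800,467),interpolation=cv2.INTER_CUBIC))
```

```text
tcp [0.5506 0.0155 0.2628] d tool cm [8.9798 0.0103 0.0355] rotvec deg [-0.0026 -0.0175 -0.0177]
```

View pics/m4.png

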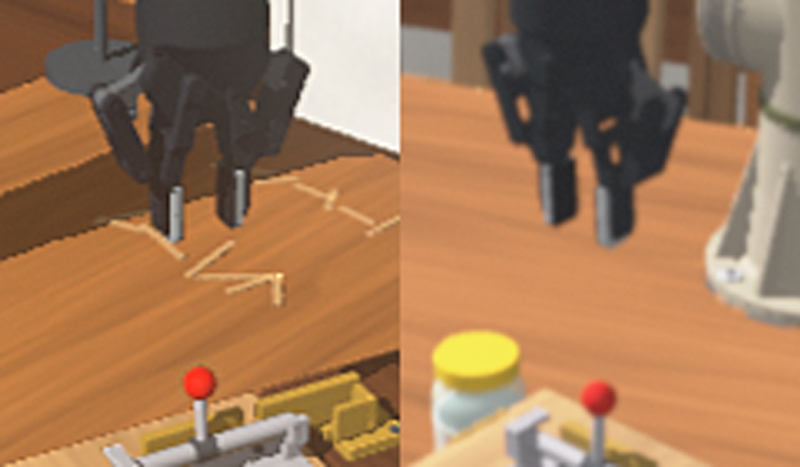

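View pics/wrist3.png

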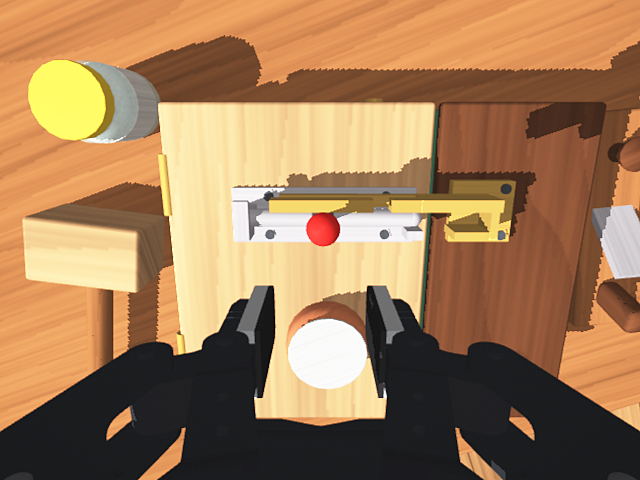

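Run:
```python
from h import *
s=env.get_state();p=s["tcp_pos"];R=Rt(s)
for a,b in(((176,242),(156,223)),((234,225),(210,246))):
    P,e=tri(("side",(255+a[0]*.3,110+a[1]*.3)),("scene",(235+b[0]*.3,90+b[1]*.3)));print(P,e,"tool",R.inv().apply(P-p))
# wrist: pads half-width
m=env.camera_model("wrist");T=np.linalg.inv(m["T_tool_cam"])
for x in(-.03,-.04,-.05):
  for y in (-.0171,.0171):
    for z in(-.011,.011):
      q=m["camera_matrix"]@(T@np.r_[x,y,z,1])[:3];print(x,y,z,q[:2]/q[2])
```

```text
[ 0.5504 -0.0058  0.3017] [np.float64(0.0009414901317563564), np.float64(0.0009414901317564288)] tool [-0.0394 -0.0195  0.0058]
[0.5634 0.0335 0.3014] [np.float64(0.0002397480400327789), np.float64(0.00023974804003277014)] tool [-0.0392  0.0218  0.0044]
-0.03 -0.0171 -0.011 [279.5551 271.0612]
-0.03 -0.0171 0.011 [280.9783 322.145 ]
-0.03 0.0171 -0.011 [367.0734 271.0805]
-0.03 0.0171 0.011 [365.4041 322.1673]
-0.04 -0.0171 -0.011 [276.9639 280.5914]
-0.04 -0.0171 0.011 [278.5717 334.4572]
-0.04 0.0171 -0.011 [370.0705 280.6127]
-0.04 0.0171 0.011 [368.1863 334.4819]
-0.05 -0.0171 -0.011 [274.0192 291.4216]
-0.05 -0.0171 0.011 [275.85   348.3818]
-0.05 0.0171 -0.011 [373.4766 291.4453]
-0.05 0.0171 0.011 [371.3328 348.4093]
```

The cameras put the fingertips about 38 mm behind the reported TCP (real tip z ≈ 0.30 against a reported 0.263). I'll descend partway and check again.

Request:
drive_tool:
  plan:
    - [[1.5,0,0,0,0,0,0.45],[2,0,0,0,0,0,0.45],[1.8,0,0,0,0,0,0.45],[1,0,0,0,0,0,0.45],[0,0,0,0,0,0,0.45]]

```text
clock: 3.37
tcp_pos: [0.5496, 0.0151, 0.197]
orientation: [0.695, 0.123, 0.698, -0.123]
wrist_force: [-0.4, -0.4, 0.2]
finger_gap: 0.0384
```

Run:
```python
from h import *
delta(np.array([.551,.0155,.173]),np.radians(-20));print(env.get_state()["wrist_force"])
for n in("side","scene","wrist"):
    cv2.imwrite(f"pics/{n}4.png",env.read_camera(n)[:,:,::-1])
a=cv2.imread("pics/side4.png")[130:270,255:375];b=cv2.imread("pics/scene4.png")[110:250,235:355]
cv2.imwrite("pics/m5.png",cv2.resize(cv2.hconcat([a,b]),(800,467),interpolation=cv2.INTER_CUBIC))
```

```text
tcp [0.5496 0.0151 0.197 ] d tool cm [2.3997 0.0913 0.1246] rotvec deg [-0.0531 -0.2563  0.0534]
[-0.3765 -0.3559  0.2395]
```

View pics/m5.png

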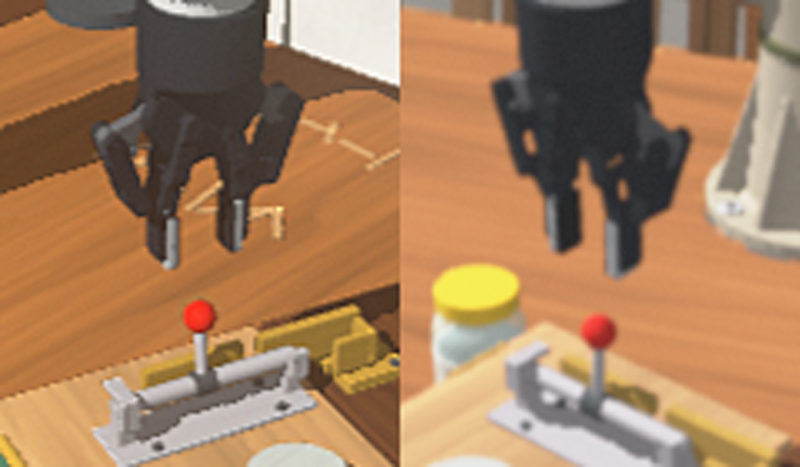

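View pics/wrist4.png

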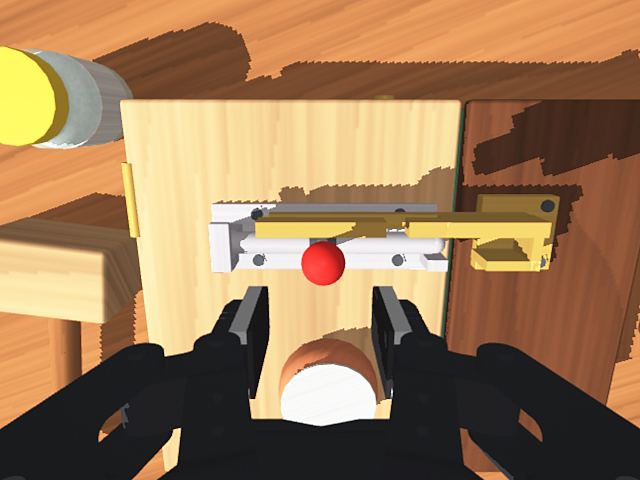

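Confirmed: the tips are still well above the knob even though the reported TCP is below its top. I'll keep descending guided by the cameras, aiming for a reported z of about 0.136.

Request:
drive_tool:
  plan:
    - [[0.8,0.1,0.1,0,0,0,0.45],[1,0,0,0,-0.2,0,0.45],[1,0,0,0,0,0,0.45],[1,0,0,0,0,0,0.45],[0.5,0,0,0,0,0,0.45]]

```text
clock: 3.93
tcp_pos: [0.552, 0.0156, 0.155]
orientation: [0.697, 0.123, 0.696, -0.123]
wrist_force: [-0.4, -0.2, -0.5]
finger_gap: 0.0381
```

Request:
drive_tool:
  plan:
    - [[0.4,0,0,0,0,0,0.45],[0.4,0,0,0,0,0,0.45],[0.4,0,0,0,0,0,0.45],[0.3,0,0,0,0,0,0.45],[0.2,0,0,0,0,0,0.45]]

```text
clock: 4.35
tcp_pos: [0.5527, 0.0155, 0.1393]
orientation: [0.698, 0.123, 0.695, -0.123]
wrist_force: [-0.5, 0.0, -0.3]
finger_gap: 0.0388
```

Run:
```python
from h import *
delta(np.array([.551,.0155,.1355]),np.radians(-20));print(env.get_state()["wrist_force"])
for n in("side","scene","wrist"):
    cv2.imwrite(f"pics/{n}5.png",env.read_camera(n)[:,:,::-1])
a=cv2.imread("pics/side5.png")[150:270,255:375];b=cv2.imread("pics/scene5.png")[130:250,235:355];c=cv2.resize(cv2.imread("pics/wrist5.png")[200:400,220:420],(400,400))
cv2.imwrite("pics/m6.png",cv2.resize(cv2.hconcat([cv2.resize(a,(400,400)),cv2.resize(b,(400,400)),c]),(800,267),interpolation=cv2.INTER_AREA))
```

```text
tcp [0.5527 0.0155 0.1393] d tool cm [ 0.3755 -0.0562 -0.158 ] rotvec deg [-0.0437  0.203  -0.0045]
[-0.5371  0.0004 -0.2859]
```

View pics/m6.png

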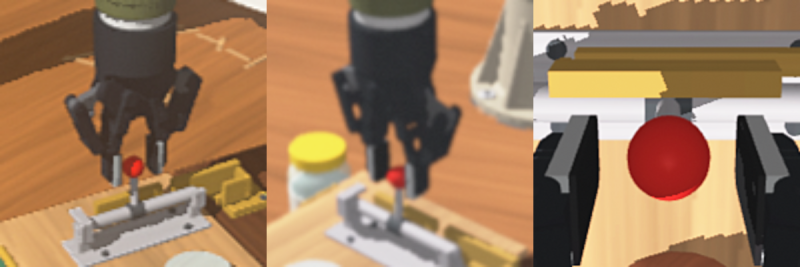

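Request:
drive_tool:
  plan:
    - [[0.3,-0.05,-0.15,0,0.2,0,0.45],[0.2,0,0,0,0,0,0.45],[0,0,0,0,0,0,0.1],[0,0,0,0,0,0,0.1],[0,0,0,0,0,0,0.1]]
  squeeze: 30

```text
clock: 4.92
tcp_pos: [0.551, 0.0158, 0.1345]
orientation: [0.696, 0.123, 0.696, -0.123]
wrist_force: [-1.7, 0.1, -0.6]
finger_gap: 0.0197
```

Request:
drive_tool:
  plan:
    - [[0,0,0,0,0,0,0.1],[0,0,0,0,0,0,0.1],[0,0,0,0,0,0,0.1],[0,0,0,0,0,0,0.1],[0,0,0,0,0,0,0.1]]

```text
clock: 5.33
tcp_pos: [0.5509, 0.0157, 0.1345]
orientation: [0.696, 0.123, 0.696, -0.123]
wrist_force: [-0.7, 1.6, 0.0]
finger_gap: 0.02
```

Run:
```python
from h import *
delta(np.array([.551,.0155,.1355]),np.radians(-20));print(env.get_state()["wrist_force"])
for n in("side","scene","wrist"):
    cv2.imwrite(f"pics/{n}6.png",env.read_camera(n)[:,:,::-1])
a=cv2.imread("pics/side6.png")[150:270,255:375];b=cv2.imread("pics/scene6.png")[130:250,235:355];c=cv2.resize(cv2.imread("pics/wrist6.png")[200:400,220:420],(400,400))
cv2.imwrite("pics/m7.png",cv2.resize(cv2.hconcat([cv2.resize(a,(400,400)),cv2.resize(b,(400,400)),c]),(800,267),interpolation=cv2.INTER_AREA))
```

```text
tcp [0.5509 0.0157 0.1345] d tool cm [-0.1038 -0.0187  0.0131] rotvec deg [-0.0364 -0.0156 -0.0173]
[-0.6578  1.5683  0.0287]
```

View pics/m7.png

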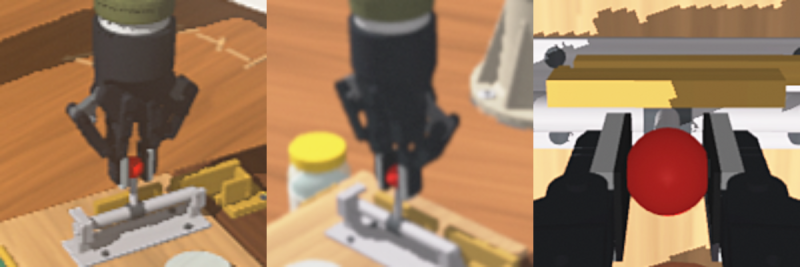

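The knob is held between the pads (gap 20 mm). Sliding +y.

Request:
drive_tool:
  plan:
    - [[0,0.3,0,0,0,0,0.1],[0,0.5,0,0,0,0,0.1],[0,0.5,0,0,0,0,0.1],[0,0.5,0,0,0,0,0.1],[0,0.2,0,0,0,0,0.1]]

```text
clock: 5.9
tcp_pos: [0.558, 0.0349, 0.1344]
orientation: [0.696, 0.123, 0.696, -0.123]
wrist_force: [-2.7, -2.5, 0.1]
finger_gap: 0.0199
```

Request:
drive_tool:
  plan:
    - [[0,0.2,0,0,0,0,0.1],[0,0.3,0,0,0,0,0.1],[0,0.3,0,0,0,0,0.1],[0,0.3,0,0,0,0,0.1],[0,0.2,0,0,0,0,0.1]]

```text
clock: 6.32
tcp_pos: [0.5624, 0.0469, 0.1344]
orientation: [0.696, 0.123, 0.696, -0.123]
wrist_force: [-2.5, -3.2, 0.6]
finger_gap: 0.02
```

```bash
cat >> h.py <<'E'
def st(p0=np.array([.5509,.0157,.1345]),yaw=np.radians(-20)):
    s=env.get_state();X=np.array([np.cos(yaw),np.sin(yaw),0]);Y=np.array([-X[1],X[0],0]);d=(s["tcp_pos"]-p0)*1e3;F=s["wrist_force"]
    print("t",s["clock"],"moved mm x,y,z",np.array([d@X,d@Y,d[2]]),"F",np.array([F@X,F@Y,F[2]]),"M",s["ft_torque"],"rot",np.degrees((Rt(s).inv()*goal(yaw)).as_rotvec()),"gap",s["finger_gap"])
E
python3 - <<'E'
from h import *
st()
for n in("side","scene","wrist"):
    cv2.imwrite(f"pics/{n}7.png",env.read_camera(n)[:,:,::-1])
a=cv2.imread("pics/side7.png")[150:270,255:375];b=cv2.imread("pics/scene7.png")[130:250,235:355];c=cv2.resize(cv2.imread("pics/wrist7.png")[200:400,220:420],(400,400))
cv2.imwrite("pics/m8.png",cv2.resize(cv2.hconcat([cv2.resize(a,(400,400)),cv2.resize(b,(400,400)),c]),(800,267),interpolation=cv2.INTER_AREA))
E
```

```text
t 6.3167 moved mm x,y,z [ 0.1671 33.2862 -0.0568] F [-1.2289 -3.8857  0.5764] M [-0.5567  0.4945 -0.0275] rot [-0.0346 -0.0034 -0.0085] gap 0.020045689706091458
```

View pics/m8.png

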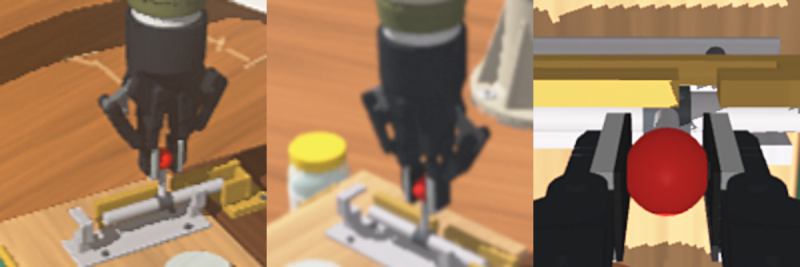

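Request:
drive_tool:
  plan:
    - [[0,0.1,0,0,0,0,0.1],[0,0.1,0,0,0,0,0.1],[0,0.1,0,0,0,0,0.1],[0,0.1,0,0,0,0,0.1],[0,0.1,0,0,0,0,0.1]]

```text
clock: 6.88
tcp_pos: [0.564, 0.0512, 0.1344]
orientation: [0.696, 0.123, 0.696, -0.123]
wrist_force: [-3.2, -2.4, 0.1]
finger_gap: 0.0196
```

Request:
drive_tool:
  plan:
    - [[0,0.1,0,0,0,0,0.1],[0,0.1,0,0,0,0,0.1],[0,0.1,0,0,0,0,0.1],[0,0.1,0,0,0,0,0.1],[0,0,0,0,0,0,0.1]]

```text
clock: 7.3
tcp_pos: [0.5655, 0.0553, 0.1345]
orientation: [0.696, 0.123, 0.696, -0.123]
wrist_force: [-1.9, -2.0, -1.1]
finger_gap: 0.0198
```

Request:
drive_tool:
  plan:
    - [[0,0.05,0,0,0,0,0.1],[0,0.05,0,0,0,0,0.1],[0,0.05,0,0,0,0,0.1],[0,0.05,0,0,0,0,0.1],[0,0,0,0,0,0,0.1]]

```text
clock: 7.72
tcp_pos: [0.5662, 0.057, 0.1345]
orientation: [0.696, 0.123, 0.696, -0.123]
wrist_force: [-3.2, -2.0, -0.6]
finger_gap: 0.02
```

```bash
python3 -c "
from h import *
st()"
```

```text
t 7.7167 moved mm x,y,z [ 0.2226 44.0201 -0.0315] F [-2.3048 -2.9431 -0.585 ] M [-0.4777  0.418  -0.019 ] rot [-0.0387 -0.001  -0.0096] gap 0.019986121002065902
```

Sliding force is about 3 N at +44 mm. From here I'll use 1 mm steps.

Request:
drive_tool:
  plan:
    - [[0,0.05,0,0,0,0,0.1],[0,0.05,0,0,0,0,0.1],[0,0.05,0,0,0,0,0.1],[0,0,0,0,0,0,0.1],[0,0,0,0,0,0,0.1]]

```text
clock: 8.13
tcp_pos: [0.5667, 0.0584, 0.1345]
orientation: [0.696, 0.123, 0.696, -0.123]
wrist_force: [-1.7, -2.3, -0.4]
finger_gap: 0.0197
```

Request:
drive_tool:
  plan:
    - [[0,0.05,0,0,0,0,0.1],[0,0.05,0,0,0,0,0.1],[0,0,0,0,0,0,0.1],[0,0,0,0,0,0,0.1],[0,0,0,0,0,0,0.1]]

```text
clock: 8.55
tcp_pos: [0.567, 0.0593, 0.1345]
orientation: [0.696, 0.123, 0.696, -0.123]
wrist_force: [-1.7, -2.9, -1.6]
finger_gap: 0.0196
```

Request:
drive_tool:
  plan:
    - [[0,0.05,0,0,0,0,0.1],[0,0.05,0,0,0,0,0.1],[0,0,0,0,0,0,0.1],[0,0,0,0,0,0,0.1],[0,0,0,0,0,0,0.1]]

```text
clock: 8.97
tcp_pos: [0.5673, 0.0602, 0.1345]
orientation: [0.696, 0.123, 0.696, -0.123]
wrist_force: [-1.5, -1.9, -1.1]
finger_gap: 0.0195
```

```bash
python3 -c "
from h import *
st()"
```

```text
t 8.9667 moved mm x,y,z [ 0.2041 47.4825 -0.0132] F [-0.7313 -2.2747 -1.1185] M [-0.4124  0.4078  0.0403] rot [-0.04   -0.0004 -0.0097] gap 0.019514033202539367
```

Request:
drive_tool:
  plan:
    - [[0,0.05,0,0,0,0,0.1],[0,0.05,0,0,0,0,0.1],[0,0,0,0,0,0,0.1],[0,0,0,0,0,0,0.1],[0,0,0,0,0,0,0.1]]

```text
clock: 9.38
tcp_pos: [0.5677, 0.0612, 0.1345]
orientation: [0.696, 0.123, 0.696, -0.123]
wrist_force: [-1.9, -2.0, -1.4]
finger_gap: 0.0197
```

Request:
drive_tool:
  plan:
    - [[0,0.03,0,0,0,0,0.1],[0,0.03,0,0,0,0,0.1],[0,0,0,0,0,0,0.1],[0,0,0,0,0,0,0.1],[0,0,0,0,0,0,0.1]]

```text
clock: 9.8
tcp_pos: [0.5679, 0.0617, 0.1345]
orientation: [0.696, 0.123, 0.696, -0.123]
wrist_force: [-1.7, -3.0, 0.0]
finger_gap: 0.0197
```

```bash
python3 -c "
from h import *
st()"
```

```text
t 9.8 moved mm x,y,z [ 0.2285 49.0626 -0.034 ] F [-0.6061 -3.3683  0.0315] M [-0.4923  0.3853 -0.0134] rot [-0.0391 -0.0004 -0.0086] gap 0.019746969863526434
```

Request:
drive_tool:
  plan:
    - [[0,0.03,0,0,0,0,0.1],[0,0.03,0,0,0,0,0.1],[0,0,0,0,0,0,0.1],[0,0,0,0,0,0,0.1],[0,0,0,0,0,0,0.1]]

```text
clock: 10.22
tcp_pos: [0.5681, 0.0623, 0.1345]
orientation: [0.696, 0.123, 0.696, -0.123]
wrist_force: [-1.8, -2.0, -1.1]
finger_gap: 0.0202
```

Request:
drive_tool:
  plan:
    - [[0,0.03,0,0,0,0,0.1],[0,0.03,0,0,0,0,0.1],[0,0,0,0,0,0,0.1],[0,0,0,0,0,0,0.1],[0,0,0,0,0,0,0.1]]

```text
clock: 10.63
tcp_pos: [0.5682, 0.0627, 0.1345]
orientation: [0.696, 0.123, 0.696, -0.123]
wrist_force: [-1.8, -2.5, -1.1]
finger_gap: 0.0198
```

```bash
python3 -c "
from h import *
st()"
```

```text
t 10.6333 moved mm x,y,z [ 0.1926 50.1323 -0.0214] F [-0.8425 -2.9745 -1.1148] M [-0.6481  0.4732  0.0528] rot [-0.0431 -0.0033  0.0036] gap 0.019822854635197947
```

Request:
drive_tool:
  plan:
    - [[0,0.03,0,0,0,0,0.1],[0,0.03,0,0,0,0,0.1],[0,0,0,0,0,0,0.1],[0,0,0,0,0,0,0.1],[0,0,0,0,0,0,0.1]]

```text
clock: 11.05
tcp_pos: [0.5683, 0.0629, 0.1345]
orientation: [0.696, 0.123, 0.696, -0.123]
wrist_force: [-2.3, -4.9, 0.0]
finger_gap: 0.0197
```

```bash
python3 -c "
from h import *
st()"
```

```text
t 11.05 moved mm x,y,z [ 0.209  50.3073 -0.0329] F [-0.5181 -5.4343  0.0421] M [-0.888   0.5541 -0.0203] rot [-0.0615 -0.0047  0.05  ] gap 0.019650953283661888
```

Request:
drive_tool:
  plan:
    - [[0,0.05,0,0,0,0,0.1],[0,0,0,0,0,0,0.1],[0,0,0,0,0,0,0.1],[0,0,0,0,0,0,0.1],[0,0,0,0,0,0,0.1]]

```text
clock: 11.47
tcp_pos: [0.5684, 0.063, 0.1345]
orientation: [0.696, 0.123, 0.696, -0.124]
wrist_force: [-2.4, -4.9, -0.6]
finger_gap: 0.0198
```

```bash
python3 -c "
from h import *
st()"
```

```text
t 11.4667 moved mm x,y,z [ 0.2138 50.4442 -0.0358] F [-0.544  -5.4572 -0.6114] M [-1.1003  0.6203  0.0127] rot [-0.0741 -0.0044  0.0877] gap 0.019788288725835566
```

The stop is felt at about +50.2 mm, since 1.1 mm commanded moved it only 0.3 mm with the force rising to 5.4 N. That agrees with the vision estimate of 49–51 mm. Backing off 6 mm.

Request:
drive_tool:
  plan:
    - [[0,-0.1,0,0,0,0,0.1],[0,-0.2,0,0,0,0,0.1],[0,-0.2,0,0,0,0,0.1],[0,-0.15,0,0,0,0,0.1],[0,-0.06,0,0,0,0,0.1]]

```text
clock: 11.88
tcp_pos: [0.5665, 0.0578, 0.1345]
orientation: [0.697, 0.123, 0.696, -0.122]
wrist_force: [-0.1, 3.0, -2.0]
finger_gap: 0.0196
```

Request:
drive_tool:
  plan:
    - [[0,0,0,0,0,0,0.1],[0,0,0,0,0,0,0.1],[0,0,0,0,0,0,0.1],[0,0,0,0,0,0,0.1],[0,0,0,0,0,0,0.1]]

```text
clock: 12.3
tcp_pos: [0.5663, 0.0573, 0.1345]
orientation: [0.696, 0.123, 0.696, -0.123]
wrist_force: [0.3, 2.8, -3.1]
finger_gap: 0.0196
```

Run:
```python
from h import *
st()
for n in("side","scene","wrist"):
    cv2.imwrite(f"pics/{n}8.png",env.read_camera(n)[:,:,::-1])
a=cv2.imread("pics/side8.png")[180:260,285:365];c=cv2.imread("pics/wrist8.png")[200:400,220:420]
cv2.imwrite("pics/m9.png",cv2.hconcat([cv2.resize(a,(400,400)),cv2.resize(c,(400,400),interpolation=cv2.INTER_CUBIC)]))
```

```text
t 12.3 moved mm x,y,z [ 0.2149 44.3579  0.0082] F [-0.6293  2.7298 -3.0744] M [ 0.6467 -0.0564  0.007 ] rot [-0.0346  0.0005 -0.0147] gap 0.019636444352930472
```

View pics/m9.png

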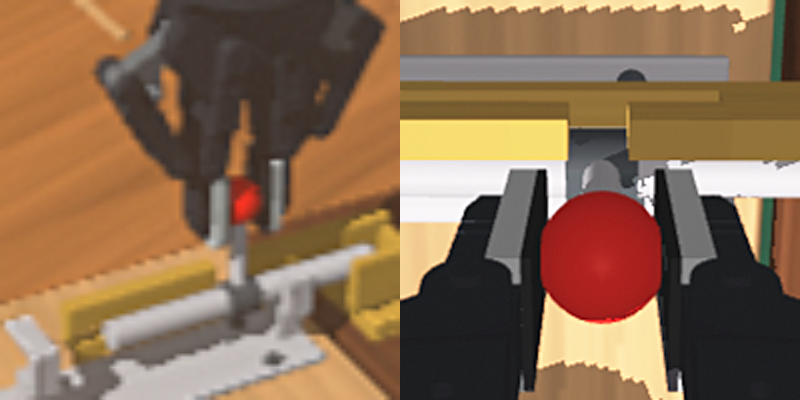

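The bar (col ~603) lines up with the notch (568–628) in the wrist view. Starting the swing: −x and down along a 50 mm arc, in small steps.

Request:
drive_tool:
  plan:
    - [[0,-0.01,-0.1,0,0,0,0.1],[0.01,-0.01,-0.1,0,0,0,0.1],[0.01,0,-0.15,0,0,0,0.1],[0.01,0,-0.15,0,0,0,0.1],[0,0,0,0,0,0,0.1]]

```text
clock: 12.87
tcp_pos: [0.5618, 0.0585, 0.1341]
orientation: [0.697, 0.123, 0.696, -0.123]
wrist_force: [4.8, 2.1, -6.3]
finger_gap: 0.02
```

```bash
python3 -c "
from h import *
st()"
```

```text
t 12.8667 moved mm x,y,z [-4.3674 43.9462 -0.4465] F [ 3.8278  3.6102 -6.2528] M [ 0.2541 -0.9964  0.0127] rot [-0.0514  0.0535  0.0018] gap 0.019995271371601505
```

Request:
drive_tool:
  plan:
    - [[0.01,0,-0.1,0,0,0,0.1],[0.02,0,-0.1,0,0,0,0.1],[0.02,0,-0.1,0,0,0,0.1],[0.02,0,-0.1,0,0,0,0.1],[0,0,0,0,0,0,0.1]]

```text
clock: 13.28
tcp_pos: [0.5585, 0.0597, 0.1336]
orientation: [0.697, 0.123, 0.696, -0.123]
wrist_force: [6.0, 1.4, -6.5]
finger_gap: 0.0198
```

```bash
python3 -c "
from h import *
st()"
```

```text
t 13.2833 moved mm x,y,z [-7.8899 43.9609 -0.9292] F [ 5.1253  3.3626 -6.4776] M [ 0.1263 -1.0808  0.1083] rot [-0.0451  0.099   0.0023] gap 0.0198467588859187
```

Request:
drive_tool:
  plan:
    - [[0.03,0,0,0,0,0,0.1],[0.03,0,0,0,0,0,0.1],[0.02,0,0,0,0,0,0.1],[0,0,0,0,0,0,0.1],[0,0,0,0,0,0,0.1]]

```text
clock: 13.7
tcp_pos: [0.5583, 0.0599, 0.1334]
orientation: [0.697, 0.123, 0.696, -0.123]
wrist_force: [4.6, 0.9, -0.8]
finger_gap: 0.0196
```

```bash
python3 -c "
from h import *
st()"
```

```text
t 13.7 moved mm x,y,z [-8.1259 44.028  -1.1351] F [ 4.0161  2.3706 -0.8261] M [-0.0223 -0.9588  0.1057] rot [-0.0484  0.0913 -0.0119] gap 0.01961893302815763
```

Request:
drive_tool:
  plan:
    - [[0.02,0,-0.05,0,0,0,0.1],[0.02,0,-0.05,0,0,0,0.1],[0,0,0,0,0,0,0.1],[0,0,0,0,0,0,0.1],[0,0,0,0,0,0,0.1]]

```text
clock: 14.12
tcp_pos: [0.5569, 0.0604, 0.1329]
orientation: [0.697, 0.123, 0.696, -0.123]
wrist_force: [1.8, 1.0, 7.0]
finger_gap: 0.0197
```

Run:
```python
from h import *
st()
c=cv2.imwrite("pics/w9.png",env.read_camera("wrist")[:,:,::-1])
cv2.imwrite("pics/w9c.png",cv2.resize(cv2.imread("pics/w9.png")[200:350,220:420],(800,600),interpolation=cv2.INTER_CUBIC))
```

```text
t 14.1167 moved mm x,y,z [-9.6361 44.0481 -1.5648] F [1.3188 1.5817 6.9536] M [-0.0192 -0.5033  0.1674] rot [-0.0329  0.0446 -0.0118] gap 0.019694476559990286
```

View pics/w9c.png

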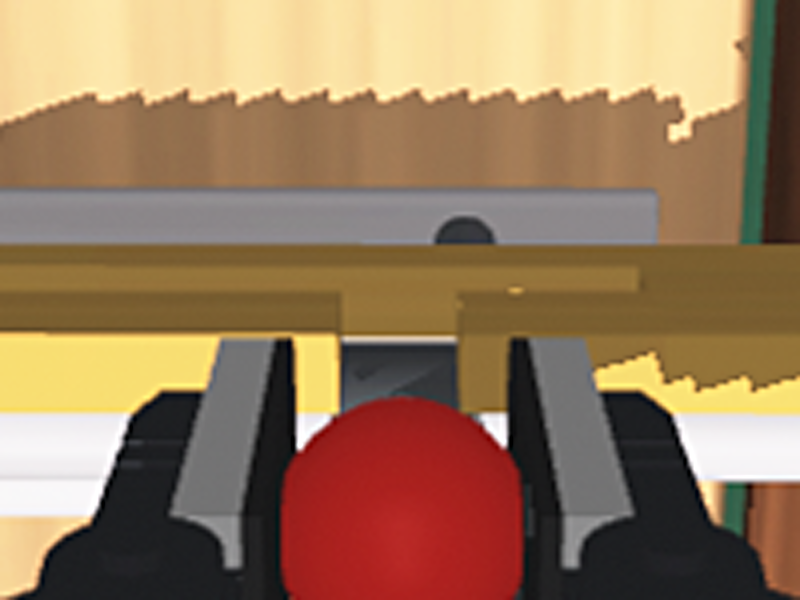

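It's past 0.2 rad with tangential force of only about 1 N, so the bar is in the notch. The 7 N on z shows my arc is slightly off; the data fit an axis about 2.5 mm further +x, so I'll correct for that.

Request:
drive_tool:
  plan:
    - [[0,0,-0.12,0,0,0,0.1],[0.02,0,-0.12,0,0,0,0.1],[0.03,0,-0.12,0,0,0,0.1],[0.03,0,-0.1,0,0,0,0.1],[0,0,0,0,0,0,0.1]]

```text
clock: 14.58
tcp_pos: [0.5517, 0.0622, 0.1314]
orientation: [0.696, 0.123, 0.697, -0.123]
wrist_force: [1.0, 0.9, 5.5]
finger_gap: 0.0195
```

```bash
python3 -c "
from h import *
st()"
```

```text
t 14.5833 moved mm x,y,z [-15.1416  44.0259  -3.0815] F [0.5924 1.19   5.5392] M [ 0.3124 -0.2317 -0.1884] rot [-0.0692 -0.0599 -0.0087] gap 0.019512986082745522
```

Request:
drive_tool:
  plan:
    - [[0.04,0,-0.16,0,0,0,0.1],[0.07,0,-0.18,0,0,0,0.1],[0.08,0,-0.18,0,0,0,0.1],[0.08,0,-0.16,0,0,0,0.1],[0,0,0,0,0,0,0.1]]

```text
clock: 15.0
tcp_pos: [0.5453, 0.0645, 0.1287]
orientation: [0.696, 0.123, 0.697, -0.123]
wrist_force: [1.6, 0.7, 5.2]
finger_gap: 0.0198
```

```bash
python3 -c "
from h import *
st()"
```

```text
t 15.0 moved mm x,y,z [-21.9835  43.978   -5.7929] F [1.2563 1.2222 5.1563] M [ 0.0262 -0.1579  0.2599] rot [-0.0057 -0.0516  0.0094] gap 0.01983882035283971
```

Request:
drive_tool:
  plan:
    - [[0.07,0,-0.2,0,0,0,0.1],[0.1,0,-0.17,0,0,0,0.1],[0.11,0,-0.17,0,0,0,0.1],[0.14,0,-0.2,0,0,0,0.1],[0.13,0,-0.16,0,0,0,0.1]]

```text
clock: 15.42
tcp_pos: [0.5353, 0.0683, 0.1233]
orientation: [0.695, 0.123, 0.698, -0.123]
wrist_force: [-9.5, 4.8, 16.3]
finger_gap: 0.0154
```

```bash
python3 -c "
from h import *
st()"
```

```text
t 15.4167 moved mm x,y,z [-32.6019  44.0624 -11.2386] F [-10.6131   1.2779  16.3472] M [ 0.9696  1.6501 -0.1484] rot [-0.0303 -0.2193 -0.0215] gap 0.015400020139641932
```

The gap fell to 15 mm and the force rose, so the ball is slipping in the pads. I'll stop and look.

Run:
```python
from h import *
for n in("side","scene","wrist"):
    cv2.imwrite(f"pics/{n}10.png",env.read_camera(n)[:,:,::-1])
a=cv2.imread("pics/side10.png")[180:260,285:365];b=cv2.imread("pics/scene10.png")[160:240,275:355];c=cv2.imread("pics/wrist10.png")[200:400,220:420]
cv2.imwrite("pics/m10.png",cv2.resize(cv2.hconcat([cv2.resize(x,(400,400),interpolation=cv2.INTER_CUBIC) for x in(a,b,c)]),(800,267)))
st()
```

```text
t 15.5667 moved mm x,y,z [-33.0234  43.5761 -12.2873] F [-2.6725  1.6663  2.9776] M [0.3743 0.435  0.0507] rot [-0.0186 -0.2838  0.0546] gap 0.008824192709327345
```

View pics/m10.png

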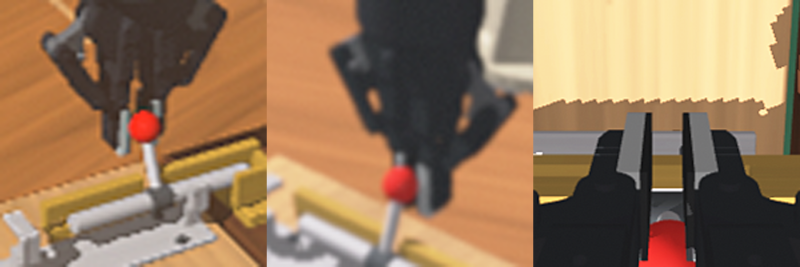

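```bash
python3 - <<'E'
from h import *
s=env.get_state();p=s["tcp_pos"];R=Rt(s)
c={}
for n in["side","scene","wrist"]:
    c[n],b=red(cv2.imread(f"pics/{n}10.png")[:,:,::-1]);print(n,c[n],b)
P,e=tri(("side",c["side"]),("scene",c["scene"]));print(P,e,"tool",R.inv().apply(P-p))
yaw=np.radians(-20);X=np.array([np.cos(yaw),np.sin(yaw),0]);Y=np.array([-X[1],X[0],0]);k=np.array([.5501,.0156,.1902]);d=P-k
print("knob moved x,y,z",d@X*1e3,d@Y*1e3,d[2]*1e3)
st()
E
python3 -c "
import cv2
cv2.imwrite('pics/w10c.png',cv2.resize(cv2.imread('pics/wrist10.png')[260:480,200:440],(655,600),interpolation=cv2.INTER_CUBIC))"
```

```text
side [327.8438 217.3125] [324 213   9   9  64]
scene [314.1852 214.2963] [311 211   8   8  27]
wrist [322.0312 395.5179] [ 297  365   46   61 1730]
[0.5516 0.06   0.1876] [np.float64(0.00011441481439463637), np.float64(0.00011441481439464647)] tool [-0.0655 -0.0018  0.0182]
knob moved x,y,z -13.80307738331201 42.21018714587342 -2.620235086218919
t 15.5667 moved mm x,y,z [-33.0234  43.5761 -12.2873] F [-2.6725  1.6663  2.9776] M [0.3743 0.435  0.0507] rot [-0.0186 -0.2838  0.0546] gap 0.008824192709327345
```

View pics/w10c.png

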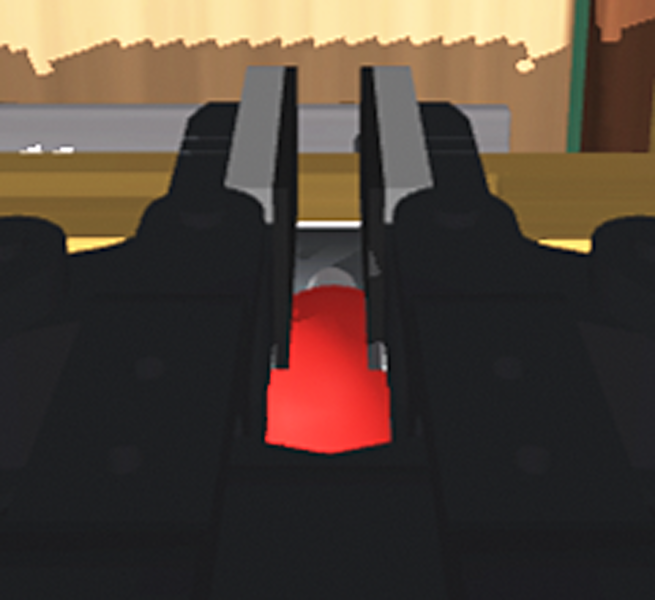

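The cameras put the knob at about 0.28 rad, slipped out on the pads' back side. I'll open, re-centre on it and regrip, this time with pictures between steps.

Request:
drive_tool:
  plan:
    - [[0,0,0,0,0,0,0.45],[0,0,0,0,0,0,0.45],[0,0,0,0,0,0,0.45],[-0.5,0,0.4,0,0,0,0.45],[-0.5,0,0.7,0,0.2,0,0.45]]

```text
clock: 15.98
tcp_pos: [0.5474, 0.0636, 0.1332]
orientation: [0.695, 0.123, 0.698, -0.123]
wrist_force: [-0.4, -0.7, -0.6]
finger_gap: 0.0389
```

```bash
cat >> h.py <<'E'
def look(i):
    s=env.get_state();p=s["tcp_pos"];R=Rt(s);c={}
    for n in("side","scene","wrist"):
        im=env.read_camera(n);cv2.imwrite(f"pics/{n}{i}.png",im[:,:,::-1]);c[n],b=red(im)
    P,e=tri(("side",c["side"]),("scene",c["scene"]))
    yaw=np.radians(-20);X=np.array([np.cos(yaw),np.sin(yaw),0]);Y=np.array([-X[1],X[0],0]);k=np.array([.5501,.0156,.1902]);d=P-k
    print("knob",P,e,"tool",R.inv().apply(P-p),"moved",d@X*1e3,d@Y*1e3,d[2]*1e3,"wrist px",c["wrist"])
    a=cv2.imread(f"pics/side{i}.png")[180:260,285:365];b=cv2.imread(f"pics/scene{i}.png")[160:240,275:355];w=cv2.imread(f"pics/wrist{i}.png")[240:440,220:420]
    cv2.imwrite(f"pics/m{i}.png",cv2.resize(cv2.hconcat([cv2.resize(x,(400,400),interpolation=cv2.INTER_CUBIC) for x in(a,b,w)]),(800,267)))
E
python3 -c "
from h import *
st();look(11);delta(np.array([.5516,.0605,.1326]),np.radians(-20))"
```

```text
t 15.9833 moved mm x,y,z [-19.6781  43.8122  -1.2665] F [-0.1747 -0.7633 -0.5985] M [-0.0489 -0.0529 -0.0108] rot [-0.0278 -0.2684  0.025 ] gap 0.038854994490122335
knob [0.5552 0.0592 0.1889] [np.float64(0.0007077374630395897), np.float64(0.0007077374630394908)] tool [-0.0558 -0.0015  0.0086] moved -10.09613363225189 42.708968501779346 -1.253541207169584 wrist px [320.8325 337.813 ]
tcp [0.549  0.0632 0.1337] d tool cm [ 0.1088 -0.1687  0.337 ] rotvec deg [-0.0768 -0.1242 -0.0178]
```

View pics/m11.png

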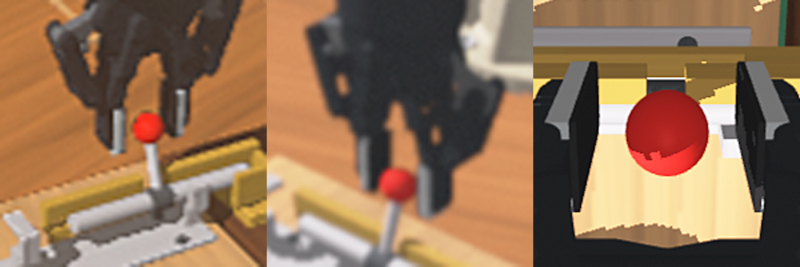

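Request:
drive_tool:
  plan:
    - [[0.05,0,0.3,0,-0.1,0,0.45],[0.05,0,0.3,0,0,0,0.45],[0,0,0,0,0,0,0.4],[0,0,0,0,0,0,0],[0,0,0,0,0,0,0]]
  squeeze: 60

```text
clock: 16.55
tcp_pos: [0.5534, 0.0617, 0.1323]
orientation: [0.696, 0.123, 0.697, -0.123]
wrist_force: [1.2, 0.2, -0.4]
finger_gap: 0.0188
```

Request:
drive_tool:
  plan:
    - [[0,0,0,0,0,0,0],[0,0,0,0,0,0,0],[0,0,0,0,0,0,0],[0,0,0,0,0,0,0],[0,0,0,0,0,0,0]]

```text
clock: 16.97
tcp_pos: [0.5535, 0.0617, 0.1323]
orientation: [0.696, 0.123, 0.697, -0.123]
wrist_force: [-0.8, 1.2, 0.2]
finger_gap: 0.0189
```

```bash
python3 -c "
from h import *
st();look(12)"
```

```text
t 16.9667 moved mm x,y,z [-13.3323  44.0993  -2.2207] F [-1.1793  0.8449  0.2279] M [0.1461 0.0032 0.013 ] rot [-0.0359 -0.1079 -0.0109] gap 0.018895294056523404
knob [0.5608 0.058  0.1901] [np.float64(0.0001733642110568091), np.float64(0.00017336421105671918)] tool [-0.0578 -0.001   0.0081] moved -4.4294225166557055 43.47587956498392 -0.1017615714579978 wrist px [320.0029 331.7572]
```

View pics/m12.png

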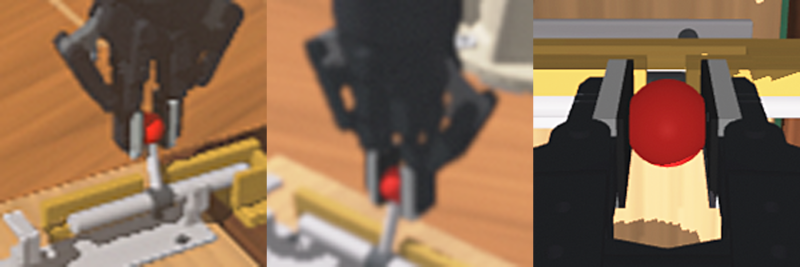

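The ball is gripped again, central in the pads. Stepping about 0.1 rad and checking.

Request:
drive_tool:
  plan:
    - [[0.03,0,-0.1,0,0,0,0],[0.03,0,-0.12,0,0,0,0],[0.03,0,-0.12,0,0,0,0],[0.04,0,-0.12,0,0,0,0],[0,0,0,0,0,0,0]]

```text
clock: 17.53
tcp_pos: [0.5502, 0.0629, 0.131]
orientation: [0.696, 0.123, 0.696, -0.123]
wrist_force: [4.5, -0.3, -2.7]
finger_gap: 0.0186
```

```bash
python3 -c "
from h import *
st();look(13)"
```

```text
t 17.5333 moved mm x,y,z [-16.7697  44.1093  -3.4723] F [ 4.3091  1.236  -2.699 ] M [-0.2288 -1.0039 -0.0342] rot [-0.0557  0.018  -0.0143] gap 0.0186183177830334
knob [0.5575 0.0592 0.1893] [np.float64(0.00020283377912529437), np.float64(0.00020283377912522105)] tool [-0.0582 -0.001   0.0081] moved -7.9554688546513015 43.48280432812568 -0.9433499404641055 wrist px [319.9814 331.908 ]
```

View pics/m13.png

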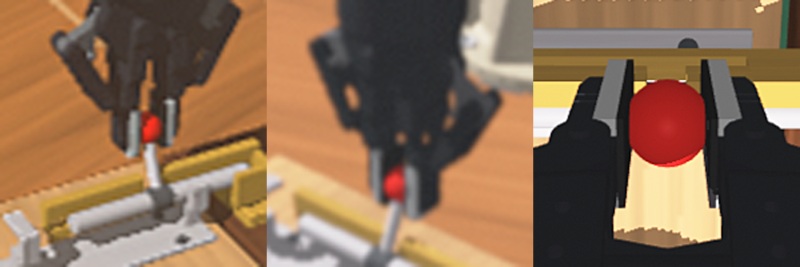

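Request:
drive_tool:
  plan:
    - [[0.05,0,-0.08,0,0,0,0],[0.05,0,-0.08,0,0,0,0],[0.04,0,0,0,0,0,0],[0,0,0,0,0,0,0],[0,0,0,0,0,0,0]]

```text
clock: 18.1
tcp_pos: [0.5488, 0.0634, 0.1303]
orientation: [0.697, 0.123, 0.696, -0.123]
wrist_force: [5.1, -1.4, 1.2]
finger_gap: 0.0188
```

```bash
python3 -c "
from h import *
st();look(14)"
```

```text
t 18.1 moved mm x,y,z [-18.2983  44.1327  -4.2329] F [5.2525 0.3947 1.2325] M [-0.4322 -1.134  -0.0265] rot [-0.0541  0.0321 -0.0245] gap 0.01876734225750895
knob [0.5555 0.0597 0.1883] [np.float64(7.050582242090337e-05), np.float64(7.050582242083211e-05)] tool [-0.0581 -0.0012  0.0076] moved -9.999076990773093 43.245548215539166 -1.8642481023616597 wrist px [319.9661 331.9444]
```

View pics/m14.png

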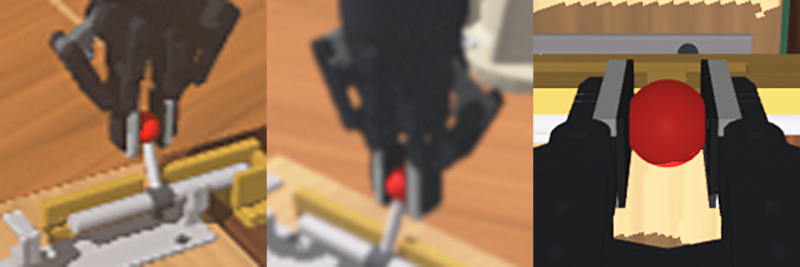

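Request:
drive_tool:
  plan:
    - [[0.03,0,-0.1,0,0,0,0],[0.04,0,-0.1,0,0,0,0],[0.05,0,-0.1,0,0,0,0],[0,0,0,0,0,0,0],[0,0,0,0,0,0,0]]
  squeeze: 45

```text
clock: 18.67
tcp_pos: [0.5455, 0.0647, 0.1287]
orientation: [0.696, 0.123, 0.696, -0.123]
wrist_force: [4.5, -1.2, 2.9]
finger_gap: 0.0186
```

```bash
python3 -c "
from h import *
st();look(15)"
```

```text
t 18.6667 moved mm x,y,z [-21.8362  44.1505  -5.7884] F [4.6175 0.4237 2.8889] M [-0.4361 -1.1926  0.0212] rot [-0.0432 -0.0302 -0.0189] gap 0.018646844323529924
knob [0.5532 0.0609 0.1868] [np.float64(0.00012881986833288489), np.float64(0.00012881986833258716)] tool [-0.0581 -0.0008  0.0085] moved -12.566379999640686 43.654860411416834 -3.3566833327460524 wrist px [319.9391 333.7197]
```

Request:
drive_tool:
  plan:
    - [[0.06,0,-0.13,0,0,0,0],[0.07,0,-0.13,0,0,0,0],[0.07,0,-0.13,0,0,0,0],[0.07,0,-0.12,0,0,0,0],[0,0,0,0,0,0,0]]

```text
clock: 19.23
tcp_pos: [0.5399, 0.0666, 0.1258]
orientation: [0.696, 0.124, 0.697, -0.123]
wrist_force: [3.0, -1.3, 2.8]
finger_gap: 0.0186
```

```bash
python3 -c "
from h import *
st();look(16)"
```

```text
t 19.2333 moved mm x,y,z [-27.7664  44.0482  -8.6951] F [ 3.221  -0.1715  2.8183] M [-0.151  -0.8777 -0.6143] rot [-0.0973 -0.1155 -0.0189] gap 0.0186346880994244
knob [0.548  0.0623 0.1846] [np.float64(0.00030446823190518983), np.float64(0.0003044682319051864)] tool [-0.0588 -0.0012  0.009 ] moved -17.977004414057355 43.131553318591 -5.6439584511787935 wrist px [320.1287 341.0533]
```

View pics/m16.png

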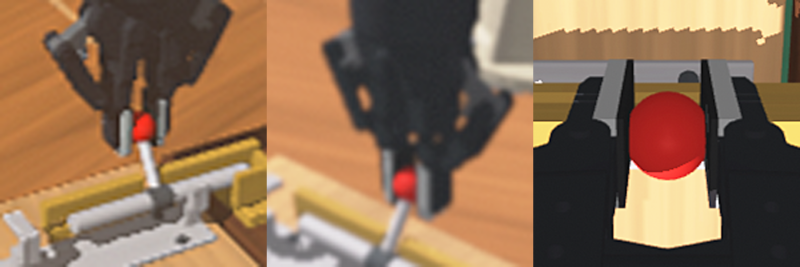

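```bash
python3 - <<'E'
from h import *
yaw=np.radians(-20);X=np.array([np.cos(yaw),np.sin(yaw),0]);Y=np.array([-X[1],X[0],0]);k=np.array([.5501,.0156,.1902])
for i in(5,6,7,8,10,11,12,16):
    c={}
    for n in("side","scene","wrist"): c[n],b=red(cv2.imread(f"pics/{n}{i}.png")[:,:,::-1]);c[n+"b"]=b
    P,e=tri(("side",c["side"]),("scene",c["scene"]));d=(P-k)*1e3;print(i,d@X,d@Y,d[2],c["sideb"],c["sceneb"],c["wrist"],c["wristb"])
E
python3 -c "
import cv2
a=cv2.imread('pics/side16.png')[195:245,295:345];b=cv2.imread('pics/side8.png')[195:245,295:345]
cv2.imwrite('pics/z16.png',cv2.resize(cv2.hconcat([b,a]),(800,400),interpolation=cv2.INTER_CUBIC))"
```

```text
5 3.6650159597218863 -0.16013476491623713 1.1146457405983023 [311 221   8   9  43] [290 206   6   7  29] [321.0422 318.1511] [ 291  287   61   63 3032]
6 7.973811107219508 -0.6485779243828265 2.581149693624912 [314 221   5   9  34] [289 207   4   6  17] [320.1476 328.38  ] [ 290  296   61   66 3226]
7 7.573989159588789 32.064807149596625 2.4946010457609358 [327 217   5   9  35] [301 212   5   6  21] [319.7751 328.3708] [ 290  296   61   66 3228]
8 8.16233680405326 44.014219922026584 2.864652258584538 [331 216   6   8  34] [306 215   4   5  18] [320.2926 328.2619] [ 290  296   61   66 3219]
10 -13.80307738331201 42.21018714587342 -2.620235086218919 [324 213   9   9  64] [311 211   8   8  27] [322.0312 395.5179] [ 297  365   46   61 1730]
11 -10.096133632251888 42.70896850177935 -1.253541207169584 [325 214   9   9  63] [309 211   9   8  39] [320.8325 337.813 ] [ 290  308   61   64 2920]
12 -4.429422516655707 43.47587956498393 -0.1017615714579978 [328 214   6   9  36] [310 212   4   7  24] [320.0029 331.7572] [ 292  300   57   65 3138]
16 -17.977004414057355 43.131553318591 -5.6439584511787935 [325 214   6   8  42] [314 212   5   7  25] [320.1287 341.0533] [ 292  309   57   66 3132]
```

View pics/z16.png

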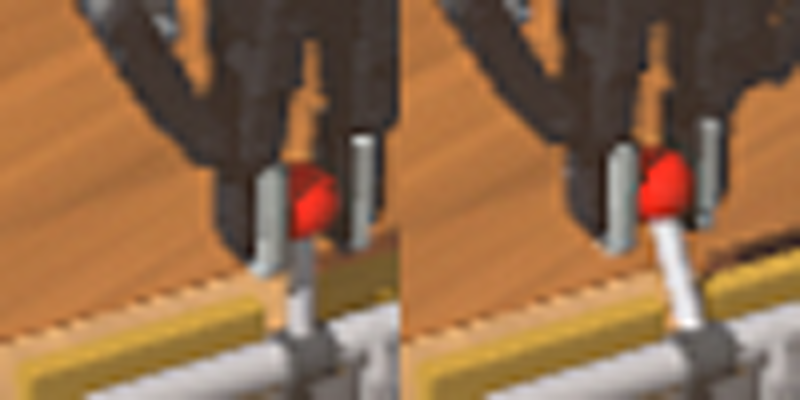

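At first grip the triangulation also read +8 mm because the fingers hide part of the ball, so the knob is really near 0.55 rad and inside the notch. It is creeping about 3 mm in the pads, so I'll regrip centred.

Request:
drive_tool:
  plan:
    - [[0,0,0,0,0,0,0.4],[0,0,0,0,0,0,0.4],[0,0,0.3,0,-0.1,0,0.4],[0,0,0.1,0,0,0,0.4],[0,0,0,0,0,0,0.4]]
  squeeze: 60

```text
clock: 19.8
tcp_pos: [0.5436, 0.0652, 0.1252]
orientation: [0.696, 0.123, 0.697, -0.123]
wrist_force: [1.4, 0.2, 0.5]
finger_gap: 0.0347
```

```bash
python3 -c "
from h import *
st();look(17)"
```

```text
t 19.8 moved mm x,y,z [-23.8034  43.9599  -9.2584] F [1.226  0.6762 0.5208] M [ 0.0315  0.0013 -0.0168] rot [-0.0272 -0.0648  0.0133] gap 0.034651845925430025
knob [0.547  0.0615 0.1844] [np.float64(0.00039465147097995234), np.float64(0.0003946514709800806)] tool [-0.0592 -0.0022  0.0044] moved -18.60465645412377 42.114992746845424 -5.771334358886215 wrist px [320.372  333.3838]
```

View pics/m17.png

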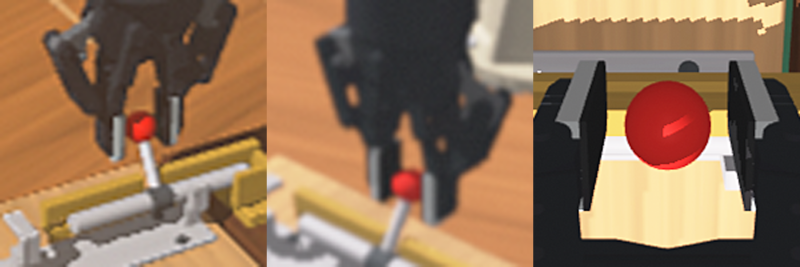

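The knob slips under about 5 N when gripped, while the handle is already in the notch at about 0.45 rad. From here it's gentler to press the knob down from above with shut fingertips along the arc. Rising, then shutting.

Request:
drive_tool:
  plan:
    - [[-1,0,0,0,0,0,0.45],[-1.5,0,0,0,0,0,0.45],[-1.5,0,0,0,0,0,0.45],[-1.5,0,0,0,0,0,0.45],[-1,0,0,0,0,0,0]]

```text
clock: 20.37
tcp_pos: [0.5445, 0.0651, 0.193]
orientation: [0.697, 0.123, 0.696, -0.123]
wrist_force: [0.2, 0.1, 0.3]
finger_gap: 0.0277
```

Request:
drive_tool:
  plan:
    - [[0,0,0,0,0,0,0],[0,0,0,0,0,0,0],[0,0,0,0,0,0,0],[0,0,0,0,0,0,0],[0,0,0,0,0,0,0]]

```text
clock: 20.78
tcp_pos: [0.5433, 0.0651, 0.1897]
orientation: [0.696, 0.123, 0.697, -0.123]
wrist_force: [-0.3, -1.0, 0.3]
finger_gap: 0.0002
```

Run:
```python
from h import *
st();look(18)
a=cv2.imread("pics/side18.png")[130:270,265:385];b=cv2.imread("pics/scene18.png")[110:250,255:375]
cv2.imwrite("pics/z18.png",cv2.resize(cv2.hconcat([a,b]),(800,467),interpolation=cv2.INTER_CUBIC))
```

```text
t 20.7833 moved mm x,y,z [-24.091   43.8435  55.2165] F [ 0.0349 -1.052   0.3032] M [ 0.0099 -0.0406 -0.0422] rot [-0.0406 -0.0967  0.0278] gap 0.00021858829413476976
knob [0.5442 0.0639 0.183 ] [np.float64(0.00033277115698983627), np.float64(0.00033277115698978433)] tool [ 0.0067 -0.0008  0.0013] moved -22.086877404158763 43.401289361054886 -7.229089860572885 wrist px [323.372  263.7729]
```

View pics/z18.png

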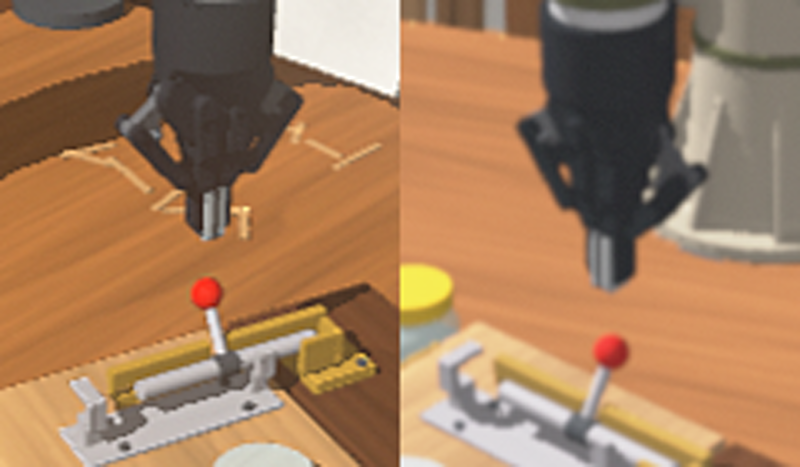

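View pics/wrist18.png

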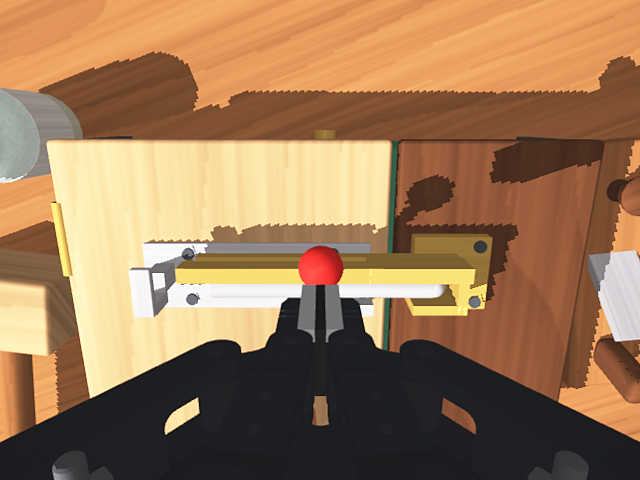

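Run:
```python
from h import *
s=env.get_state();p=s["tcp_pos"];R=Rt(s)
P,e=tri(("side",(328,202)),("scene",(318,197)));print(P,e,"tool",R.inv().apply(P-p),s["clock"]);st()
```

```text
[0.5455 0.0657 0.2239] [np.float64(0.0012173461129311996), np.float64(0.0012173461129312163)] tool [-0.0338  0.0012  0.0016] 20.9333
t 20.9333 moved mm x,y,z [-23.788   43.9466  55.6074] F [ 0.3029 -0.8785 -0.8303] M [0.0064 0.0194 0.0169] rot [-0.0407 -0.0574  0.0125] gap 5.6724441701836986e-05
```

Request:
drive_tool:
  plan:
    - [[0.8,0,0,0,0,0,0],[0.8,0,0,0,0,0,0],[0.6,0,0,0,0,0,0],[0.3,0,0,0,0,0,0],[0.1,0,0,0,0,0,0]]

```text
clock: 21.35
tcp_pos: [0.5431, 0.0651, 0.1634]
orientation: [0.696, 0.123, 0.697, -0.123]
wrist_force: [-0.9, -0.0, -0.9]
finger_gap: -0.0002
```

Request:
drive_tool:
  plan:
    - [[0.1,0,-0.02,0,0,0,0],[0.1,0,-0.02,0,0,0,0],[0.1,0,-0.02,0,0,0,0],[0.05,0,0,0,0,0,0],[0,0,0,0,0,0,0]]

```text
clock: 21.77
tcp_pos: [0.5434, 0.0653, 0.1613]
orientation: [0.696, 0.123, 0.696, -0.123]
wrist_force: [0.2, 0.4, -0.6]
finger_gap: -0.0001
```

Run:
```python
from h import *
st()
```

```text
t 21.7667 moved mm x,y,z [-24.0483  44.0551  26.8007] F [ 0.0338  0.4506 -0.5725] M [0.017  0.0033 0.0156] rot [-0.0395  0.0133 -0.0094] gap -5.771243854354717e-05
```

Request:
drive_tool:
  plan:
    - [[0.08,0,0,0,0,0,0],[0.08,0,0,0,0,0,0],[0.08,0,-0.04,0,0,0,0],[0.05,0,-0.04,0,0,0,0],[0,0,0,0,0,0,0]]

```text
clock: 22.18
tcp_pos: [0.5424, 0.0656, 0.1581]
orientation: [0.696, 0.123, 0.696, -0.123]
wrist_force: [-0.7, 0.6, -0.6]
finger_gap: 0.0002
```

Run:
```python
from h import *
st();look(19)
```

```text
t 22.1833 moved mm x,y,z [-25.0752  44.0047  23.6331] F [-0.8519  0.335  -0.5868] M [ 0.0046  0.0008 -0.0558] rot [-0.0401 -0.0158 -0.0025] gap 0.00024666498990919304
knob [0.5449 0.0628 0.1828] [np.float64(0.0002956155867829648), np.float64(0.00029561558678299626)] tool [-0.0247 -0.0018  0.0033] moved -21.011511095652722 42.595057150815265 -7.376834402039206 wrist px [320.0801 281.3799]
```

View pics/m19.png

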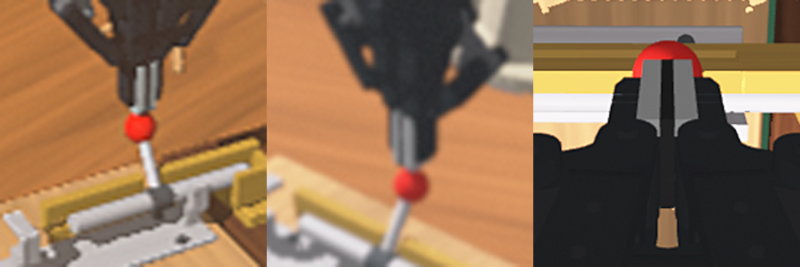

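The shut tips are just above the knob. Pressing down in small steps.

Request:
drive_tool:
  plan:
    - [[0.08,0,0,0,0,0,0],[0.08,0,0,0,0,0,0],[0.07,0,0,0,0,0,0],[0.07,0,0,0,0,0,0],[0,0,0,0,0,0,0]]

```text
clock: 22.75
tcp_pos: [0.5425, 0.0656, 0.1551]
orientation: [0.696, 0.123, 0.696, -0.123]
wrist_force: [-0.5, -0.1, 0.6]
finger_gap: 0.0002
```

Run:
```python
from h import *
st()
```

```text
t 22.75 moved mm x,y,z [-24.9844  44.0009  20.5814] F [-0.4101 -0.2652  0.6373] M [ 0.0335  0.0129 -0.0015] rot [-0.0428 -0.0153 -0.0002] gap 0.00018881605101374213
```

Request:
drive_tool:
  plan:
    - [[0.07,0,0,0,0,0,0],[0.07,0,0,0,0,0,0],[0.06,0,0,0,0,0,0],[0,0,0,0,0,0,0],[0,0,0,0,0,0,0]]

```text
clock: 23.17
tcp_pos: [0.5426, 0.0657, 0.1541]
orientation: [0.697, 0.123, 0.696, -0.123]
wrist_force: [-1.9, 0.7, 4.9]
finger_gap: -0.0003
```

Run:
```python
from h import *
st();look(20)
```

```text
t 23.1667 moved mm x,y,z [-24.8774  44.1409  19.5892] F [-1.9941 -0.0004  4.9492] M [ 0.04    0.3879 -0.0318] rot [-0.0366  0.0391 -0.0269] gap -0.0003293324544825149
knob [0.5458 0.0619 0.1816] [np.float64(0.00016973598882772764), np.float64(0.00016973598882762917)] tool [-0.0275 -0.0024  0.0043] moved -19.833282804169777 42.04691538919248 -8.645014765443577 wrist px [319.4444 283.2812]
```

View pics/m20.png

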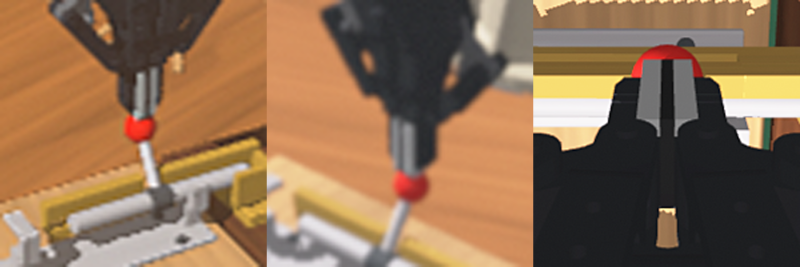

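Contact is made, but the force (−2, +5) N points along the handle because the tips sit on the knob's front side. I'll move to its +x upper side so the push is tangential.

Request:
drive_tool:
  plan:
    - [[-0.7,0,0,0,0,0,0],[-0.7,0,0.4,0,0,0,0],[0,0,0.8,0,0,0,0],[0,0,0.8,0,0,0,0],[0,0,0.6,0,0,0,0]]

```text
clock: 23.73
tcp_pos: [0.5685, 0.0562, 0.1673]
orientation: [0.697, 0.123, 0.696, -0.123]
wrist_force: [-0.3, -0.5, 0.2]
finger_gap: 0.0
```

Request:
drive_tool:
  plan:
    - [[0,0,0,0,0,0,0],[0.3,0,0,0,0,0,0],[0.5,0,0,0,0,0,0],[0.4,0,0,0,0,0,0],[0,0,0,0,0,0,0]]

```text
clock: 24.15
tcp_pos: [0.5658, 0.0568, 0.1538]
orientation: [0.695, 0.123, 0.697, -0.123]
wrist_force: [-0.2, -0.3, -0.2]
finger_gap: -0.0003
```

Run:
```python
from h import *
st();look(21)
```

```text
t 24.15 moved mm x,y,z [-0.0188 43.7427 19.2914] F [-0.0886 -0.3632 -0.1605] M [0.0291 0.0287 0.0394] rot [-0.0365 -0.1373  0.0366] gap -0.0003302424679361703
knob [0.5391 0.065  0.1805] [np.float64(0.0027724641825532916), np.float64(0.0027724641825533527)] tool [-0.0266 -0.0015 -0.028 ] moved -27.202848842332976 42.62185316306785 -9.726857990944055 wrist px [323.7574 236.7116]
```

View pics/m21.png

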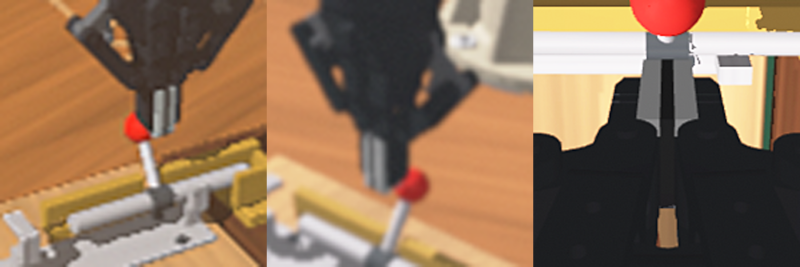

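Request:
drive_tool:
  plan:
    - [[0,0.02,-0.15,0,0,0,0],[0,0,-0.15,0,0,0,0],[0,0,-0.15,0,0,0,0],[0,0,-0.1,0,0,0,0],[0,0,0,0,0,0,0]]

```text
clock: 24.72
tcp_pos: [0.5617, 0.0589, 0.1555]
orientation: [0.696, 0.123, 0.696, -0.123]
wrist_force: [-1.0, -0.2, -0.1]
finger_gap: 0.0001
```

Run:
```python
from h import *
st()
```

```text
t 24.7167 moved mm x,y,z [-4.6477 44.2758 20.9556] F [-0.8944 -0.5517 -0.1267] M [ 0.0165  0.0212 -0.0029] rot [-0.0315  0.0063 -0.0091] gap 9.260272531957763e-05
```

Request:
drive_tool:
  plan:
    - [[0.05,0,-0.1,0,0,0,0],[0.05,0,-0.1,0,0,0,0],[0,0,-0.1,0,0,0,0],[0,0,-0.1,0,0,0,0],[0,0,0,0,0,0,0]]

```text
clock: 25.13
tcp_pos: [0.5579, 0.0602, 0.1543]
orientation: [0.696, 0.123, 0.696, -0.123]
wrist_force: [-0.1, 0.2, 0.7]
finger_gap: 0.0003
```

Run:
```python
from h import *
st()
```

```text
t 25.1333 moved mm x,y,z [-8.6555 44.2321 19.772 ] F [-0.1483  0.2015  0.6581] M [-0.0485  0.0271 -0.0857] rot [-0.0368 -0.0135 -0.0033] gap 0.00033227331195593776
```

Request:
drive_tool:
  plan:
    - [[0.03,0,-0.1,0,0,0,0],[0.03,0,-0.1,0,0,0,0],[0.04,0,-0.1,0,0,0,0],[0.04,0,-0.1,0,0,0,0],[0,0,0,0,0,0,0]]

```text
clock: 25.55
tcp_pos: [0.5545, 0.0615, 0.153]
orientation: [0.697, 0.123, 0.696, -0.123]
wrist_force: [0.0, 0.9, 0.5]
finger_gap: 0.0001
```

Run:
```python
from h import *
st();look(22)
```

```text
t 25.55 moved mm x,y,z [-12.2562  44.266   18.5066] F [-0.2846  0.8307  0.4834] M [-0.0598 -0.147   0.0417] rot [-0.0426  0.0344 -0.0089] gap 5.2644529355343e-05
knob [0.5362 0.0678 0.1761] [np.float64(0.0020181297123375358), np.float64(0.0020181297123375613)] tool [-0.0231 -0.0003 -0.0194] moved -30.915470232631527 44.32800996187421 -14.114545360098013 wrist px [322.1748 263.3667]
```

View pics/m22.png

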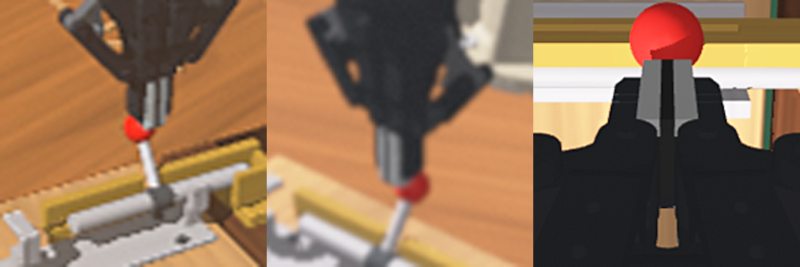

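Request:
drive_tool:
  plan:
    - [[0.03,0,-0.07,0,0,0,0],[0.03,0,-0.07,0,0,0,0],[0.03,0,-0.07,0,0,0,0],[0.03,0,-0.07,0,0,0,0],[0,0,0,0,0,0,0]]

```text
clock: 26.12
tcp_pos: [0.5516, 0.0626, 0.1516]
orientation: [0.696, 0.123, 0.696, -0.123]
wrist_force: [0.0, -1.3, 1.5]
finger_gap: -0.0001
```

Run:
```python
from h import *
st()
```

```text
t 26.1167 moved mm x,y,z [-15.3974  44.253   17.119 ] F [ 0.4715 -1.2152  1.523 ] M [-0.0628 -0.1823  0.0142] rot [-0.0369 -0.0111 -0.0066] gap -6.985156303849364e-05
```

Pushing at about 1.6 N, which is the expected turning force. I'll follow the arc.

Request:
drive_tool:
  plan:
    - [[0.05,0,-0.11,0,0,0,0],[0.05,0,-0.11,0,0,0,0],[0.05,0,-0.11,0,0,0,0],[0.05,0,-0.11,0,0,0,0],[0,0,0,0,0,0,0]]

```text
clock: 26.53
tcp_pos: [0.5472, 0.0641, 0.1496]
orientation: [0.696, 0.123, 0.696, -0.123]
wrist_force: [1.0, 0.2, 0.5]
finger_gap: 0.0002
```

Run:
```python
from h import *
st();look(23)
```

```text
t 26.5333 moved mm x,y,z [-20.0341  44.2089  15.0552] F [0.8557 0.5696 0.5215] M [-0.0242 -0.0603 -0.0227] rot [-0.0336 -0.0277 -0.0001] gap 0.00024987641975682343
knob [0.5345 0.0683 0.1707] [np.float64(0.0011392069579742035), np.float64(0.0011392069579740966)] tool [-0.0211 -0.0004 -0.0134] moved -32.69346201395977 44.21503754087064 -19.51414966019835 wrist px [321.6442 267.1481]
```

View pics/m23.png

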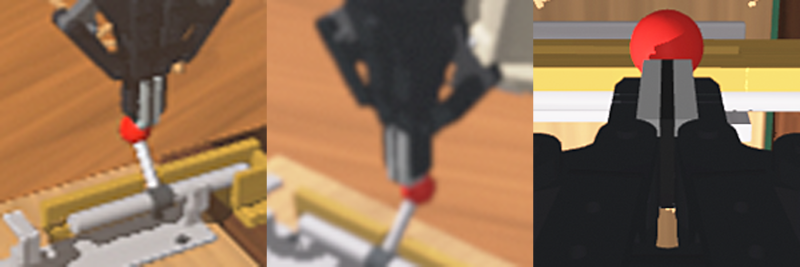

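Request:
drive_tool:
  plan:
    - [[0.06,0,-0.11,0,0,0,0],[0.07,0,-0.11,0,0,0,0],[0.07,0,-0.11,0,0,0,0],[0.07,0,-0.11,0,0,0,0],[0.07,0,-0.1,0,0,0,0]]

```text
clock: 27.1
tcp_pos: [0.5425, 0.0659, 0.1462]
orientation: [0.696, 0.123, 0.696, -0.123]
wrist_force: [0.5, -0.8, 1.3]
finger_gap: 0.0
```

Run:
```python
from h import *
st()
```

```text
t 27.1 moved mm x,y,z [-25.0957  44.2464  11.7332] F [ 0.7048 -0.5764  1.2934] M [-0.1251 -0.1399  0.0653] rot [-0.0443  0.0022 -0.007 ] gap 3.4269344265108654e-06
```

Request:
drive_tool:
  plan:
    - [[0.08,0,-0.09,0,0,0,0],[0.08,0,-0.09,0,0,0,0],[0.08,0,-0.09,0,0,0,0],[0.08,0,-0.09,0,0,0,0],[0.08,0,-0.08,0,0,0,0]]

```text
clock: 27.52
tcp_pos: [0.5383, 0.0674, 0.1422]
orientation: [0.696, 0.123, 0.696, -0.123]
wrist_force: [-0.5, 0.2, 1.6]
finger_gap: 0.0001
```

Run:
```python
from h import *
st();look(24)
```

```text
t 27.5167 moved mm x,y,z [-29.5509  44.2621   7.7097] F [-0.4885  0.0068  1.5684] M [-0.0271 -0.0572 -0.0336] rot [-0.0404 -0.0065 -0.0091] gap 0.0001326721082067551
knob [0.5283 0.0712 0.1633] [np.float64(0.0016066616943861815), np.float64(0.0016066616943859896)] tool [-0.021   0.0002 -0.0107] moved -39.487898483162304 44.80688859576643 -26.943057176647105 wrist px [321.5835 271.0831]
```

View pics/m24.png

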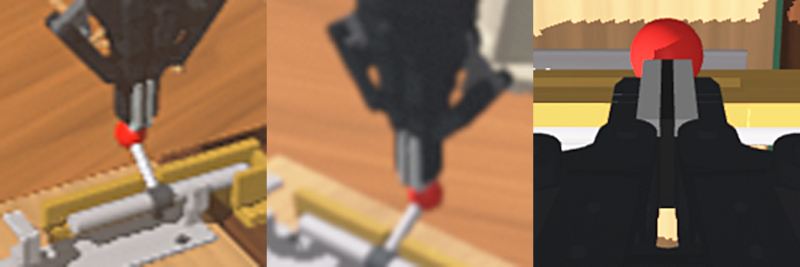

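Request:
drive_tool:
  plan:
    - [[0.08,0,-0.07,0,0,0,0],[0.08,0,-0.07,0,0,0,0],[0.08,0,-0.07,0,0,0,0],[0.08,0,-0.07,0,0,0,0],[0.08,0,-0.07,0,0,0,0]]

```text
clock: 28.08
tcp_pos: [0.5349, 0.0686, 0.1382]
orientation: [0.696, 0.123, 0.696, -0.123]
wrist_force: [-1.1, -0.1, 1.7]
finger_gap: 0.0004
```

Run:
```python
from h import *
st()
```

```text
t 28.0833 moved mm x,y,z [-33.1787  44.2326   3.7398] F [-0.9747 -0.4224  1.7403] M [ 0.0793  0.2155 -0.0266] rot [-0.0399 -0.0172 -0.0056] gap 0.00037033775570858305
```

Request:
drive_tool:
  plan:
    - [[0.09,0,-0.06,0,0,0,0],[0.09,0,-0.06,0,0,0,0],[0.09,0,-0.06,0,0,0,0],[0.09,0,-0.06,0,0,0,0],[0.09,0,-0.05,0,0,0,0]]

```text
clock: 28.5
tcp_pos: [0.5319, 0.0697, 0.1337]
orientation: [0.696, 0.123, 0.697, -0.123]
wrist_force: [-2.1, 1.5, 3.8]
finger_gap: 0.0
```

Run:
```python
from h import *
st();look(25)
```

```text
t 28.5 moved mm x,y,z [-36.3598  44.2425  -0.8303] F [-2.5134  0.6645  3.7779] M [ 0.286   0.5661 -0.0239] rot [-0.0342 -0.0444 -0.0026] gap 3.0381517568810092e-05
knob [0.5234 0.0729 0.1552] [np.float64(0.0014495538858569968), np.float64(0.001449553885857027)] tool [-0.0215  0.0002 -0.009 ] moved -44.67029232107711 44.77090449587966 -35.0027415727997 wrist px [321.4704 273.0617]
```

View pics/m25.png

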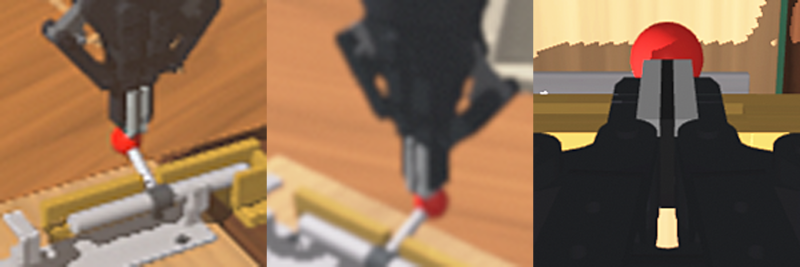

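Request:
drive_tool:
  plan:
    - [[0.08,0,0,0,0,0,0],[0.08,0,-0.02,0,0,0,0],[0.08,0,-0.02,0,0,0,0],[0.08,0,-0.02,0,0,0,0],[0.08,0,-0.02,0,0,0,0]]

```text
clock: 29.07
tcp_pos: [0.5317, 0.0698, 0.1297]
orientation: [0.696, 0.123, 0.696, -0.123]
wrist_force: [-2.1, 0.6, 3.0]
finger_gap: 0.0003
```

Run:
```python
from h import *
st()
```

```text
t 29.0667 moved mm x,y,z [-36.5849  44.2587  -4.8074] F [-2.2158 -0.1927  2.9676] M [ 0.2321  0.4244 -0.0213] rot [-0.0402  0.002  -0.0037] gap 0.00033435647187575034
```

Request:
drive_tool:
  plan:
    - [[0.08,0,-0.02,0,0,0,0],[0.08,0,-0.02,0,0,0,0],[0.08,0,-0.02,0,0,0,0],[0.06,0,-0.02,0,0,0,0],[0,0,0,0,0,0,0]]

```text
clock: 29.48
tcp_pos: [0.5309, 0.0701, 0.1266]
orientation: [0.696, 0.123, 0.696, -0.123]
wrist_force: [-1.2, 0.9, 1.4]
finger_gap: 0.0001
```

Run:
```python
from h import *
st();look(26)
```

```text
t 29.4833 moved mm x,y,z [-37.4172  44.252   -7.9083] F [-1.4748  0.4616  1.4344] M [0.1172 0.2391 0.0609] rot [-0.0415 -0.004  -0.0019] gap 0.00013756472273698114
knob [0.517  0.075  0.1485] [np.float64(0.001370207004681939), np.float64(0.0013702070046819538)] tool [-0.0219 -0.0002 -0.0148] moved -51.457558607103884 44.455097752823875 -41.68394900968392 wrist px [322.0053 270.4023]
```

View pics/m26.png

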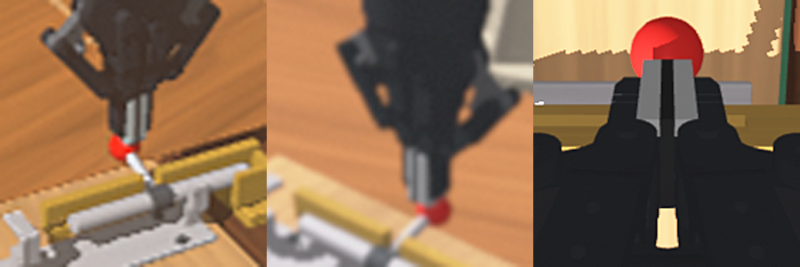

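Request:
drive_tool:
  plan:
    - [[0.03,0,-0.1,0,0,0,0],[0.06,0,-0.1,0,0,0,0],[0.06,0,-0.1,0,0,0,0],[0.05,0,-0.05,0,0,0,0],[0.05,0,0,0,0,0,0]]

```text
clock: 30.05
tcp_pos: [0.5276, 0.0713, 0.1243]
orientation: [0.696, 0.123, 0.696, -0.123]
wrist_force: [0.2, 0.4, 1.9]
finger_gap: 0.0006
```

Run:
```python
from h import *
st()
```

```text
t 30.05 moved mm x,y,z [-40.928   44.2783 -10.1815] F [0.0209 0.3826 1.8851] M [ 0.0489  0.0361 -0.0359] rot [-0.0417  0.0096 -0.011 ] gap 0.0005991377346836967
```

Request:
drive_tool:
  plan:
    - [[0.05,0,0,0,0,0,0],[0.05,0,0,0,0,0,0],[0.05,0,0,0,0,0,0],[0,0,0,0,0,0,0],[0,0,0,0,0,0,0]]

```text
clock: 30.47
tcp_pos: [0.5274, 0.0713, 0.1226]
orientation: [0.696, 0.123, 0.696, -0.123]
wrist_force: [-0.9, -0.0, 0.3]
finger_gap: -0.0001
```

Run:
```python
from h import *
st();look(27)
```

```text
t 30.4667 moved mm x,y,z [-41.0879  44.2116 -11.8632] F [-0.8366 -0.3472  0.3101] M [0.0111 0.0859 0.0086] rot [-0.0366 -0.0212  0.0036] gap -0.00013880376199429856
knob [0.5167 0.0753 0.1449] [np.float64(0.0012695787943414485), np.float64(0.0012695787943415287)] tool [-0.0222  0.0001 -0.0114] moved -51.77508387076433 44.682130992393176 -45.33942435493996 wrist px [321.4005 274.5867]
```

View pics/m27.png

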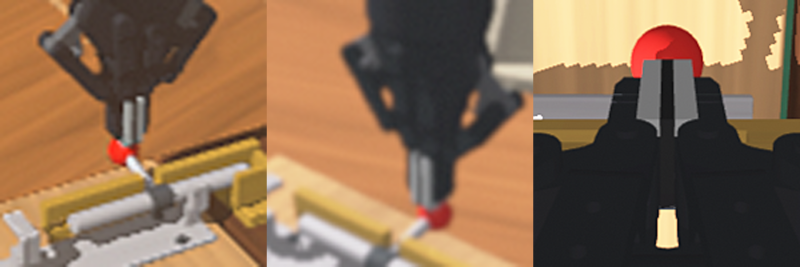

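Request:
drive_tool:
  plan:
    - [[0.05,0,-0.05,0,0,0,0],[0.05,0,-0.05,0,0,0,0],[0.05,0,-0.05,0,0,0,0],[0,0,0,0,0,0,0],[0,0,0,0,0,0,0]]

```text
clock: 31.03
tcp_pos: [0.5263, 0.0718, 0.1213]
orientation: [0.696, 0.123, 0.696, -0.123]
wrist_force: [1.1, 0.2, -0.3]
finger_gap: -0.0002
```

Request:
drive_tool:
  plan:
    - [[0.05,0,0,0,0,0,0],[0.05,0,0,0,0,0,0],[0,0,0,0,0,0,0],[0,0,0,0,0,0,0],[0,0,0,0,0,0,0]]

```text
clock: 31.45
tcp_pos: [0.5259, 0.0719, 0.1202]
orientation: [0.696, 0.123, 0.696, -0.123]
wrist_force: [-0.5, 0.2, 0.9]
finger_gap: -0.0
```

Run:
```python
from h import *
st()
```

```text
t 31.45 moved mm x,y,z [-42.6612  44.2413 -14.3218] F [-0.5616  0.0525  0.8603] M [0.0952 0.0501 0.0155] rot [-0.0361 -0.0287 -0.0028] gap -4.011578485340003e-05
```

Request:
drive_tool:
  plan:
    - [[0.05,0,0,0,0,0,0],[0.05,0,0,0,0,0,0],[0.02,0,0,0,0,0,0],[0,0,0,0,0,0,0],[0,0,0,0,0,0,0]]

```text
clock: 31.87
tcp_pos: [0.5262, 0.0718, 0.119]
orientation: [0.696, 0.123, 0.696, -0.123]
wrist_force: [0.0, 1.5, 0.1]
finger_gap: -0.0001
```

Run:
```python
from h import *
st();look(28)
```

```text
t 31.8667 moved mm x,y,z [-42.3517  44.2441 -15.4604] F [-0.4699  1.4274  0.079 ] M [ 0.0414  0.1295 -0.0228] rot [-0.0412  0.0047 -0.0025] gap -0.00011065609529471952
knob [0.5178 0.0752 0.14  ] [np.float64(0.0011825056967238498), np.float64(0.0011825056967238819)] tool [-0.0209  0.0003 -0.0091] moved -50.70220036522795 44.92195475001972 -50.21739461979474 wrist px [321.2377 275.7328]
```

View pics/m28.png

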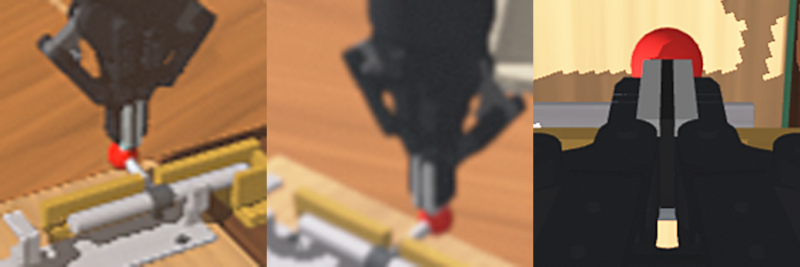

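Request:
drive_tool:
  plan:
    - [[0.05,0,0,0,0,0,0],[0.05,0,0,0,0,0,0],[0.05,0,0,0,0,0,0],[0,0,0,0,0,0,0],[0,0,0,0,0,0,0]]

```text
clock: 32.43
tcp_pos: [0.5262, 0.0718, 0.1175]
orientation: [0.696, 0.123, 0.696, -0.123]
wrist_force: [-0.9, 0.4, 1.2]
finger_gap: -0.0
```

Request:
drive_tool:
  plan:
    - [[0.05,0,0,0,0,0,0],[0.05,0,0,0,0,0,0],[0,0,0,0,0,0,0],[0,0,0,0,0,0,0],[0,0,0,0,0,0,0]]

```text
clock: 32.85
tcp_pos: [0.5262, 0.0718, 0.1166]
orientation: [0.696, 0.123, 0.696, -0.123]
wrist_force: [-0.7, -0.6, 1.3]
finger_gap: 0.0002
```

Run:
```python
from h import *
st();look(29)
```

```text
t 32.85 moved mm x,y,z [-42.3573  44.259  -17.9133] F [-0.4553 -0.7677  1.2579] M [0.1276 0.2106 0.0422] rot [-0.043   0.0027 -0.0053] gap 0.00017830608059400034
knob [0.516  0.0761 0.138 ] [np.float64(0.0004732830836927955), np.float64(0.0004732830836927278)] tool [-0.0214  0.0005 -0.0111] moved -52.75618465449593 45.13092040388037 -52.20125116805177 wrist px [321.2051 275.4976]
```

Request:
drive_tool:
  plan:
    - [[0.05,0,0,0,0,0,0],[0.05,0,0,0,0,0,0],[0,0,0,0,0,0,0],[0,0,0,0,0,0,0],[0,0,0,0,0,0,0]]

```text
clock: 33.42
tcp_pos: [0.5262, 0.0718, 0.1161]
orientation: [0.696, 0.123, 0.696, -0.123]
wrist_force: [-3.1, 0.9, 5.5]
finger_gap: -0.0002
```

Request:
drive_tool:
  plan:
    - [[0.05,0,0,0,0,0,0],[0.05,0,0,0,0,0,0],[0,0,0,0,0,0,0],[0,0,0,0,0,0,0],[0,0,0,0,0,0,0]]

```text
clock: 33.83
tcp_pos: [0.5262, 0.0719, 0.1158]
orientation: [0.697, 0.123, 0.696, -0.123]
wrist_force: [-3.4, 1.6, 8.9]
finger_gap: -0.0003
```

Run:
```python
from h import *
st();look(30)
```

```text
t 33.8333 moved mm x,y,z [-42.3951  44.374  -18.7252] F [-3.7667  0.2845  8.8639] M [0.1139 0.8226 0.0452] rot [-0.0348  0.0491 -0.03  ] gap -0.0003059721282213932
knob [0.5175 0.0748 0.1373] [np.float64(0.0005737524696735699), np.float64(0.0005737524696734878)] tool [-0.0216 -0.0003 -0.0092] moved -50.90503069612154 44.46704672240572 -52.86028361408099 wrist px [320.7318 275.8418]
```

View pics/m30.png

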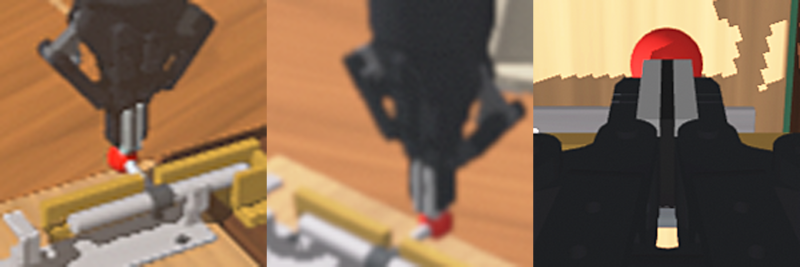

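Firm end at 8.9 N. I'll lift off and check.

Request:
drive_tool:
  plan:
    - [[-0.3,0,0,0,0,0,0],[-1,0,0,0,0,0,0],[-2,0,0,0,0,0,0],[-2.5,0,-1,0,0,0,0],[-2.5,0,-2,0,0,0,0]]

```text
clock: 34.4
tcp_pos: [0.4992, 0.0814, 0.1982]
orientation: [0.696, 0.123, 0.696, -0.124]
wrist_force: [0.4, 1.0, 0.9]
finger_gap: 0.0002
```

Request:
drive_tool:
  plan:
    - [[-1,0,-3,0,0,0,0],[0,0,-3,0,0,0,0],[0,0,-2,0,0,0,0],[0,0,0,0,0,0,0],[0,0,0,0,0,0,0]]

```text
clock: 34.82
tcp_pos: [0.4228, 0.1098, 0.2085]
orientation: [0.697, 0.123, 0.696, -0.123]
wrist_force: [0.3, -0.1, -0.6]
finger_gap: 0.0001
```

Run:
```python
from h import *
st();look(31)
a=cv2.imread("pics/side31.png")[190:270,270:390];b=cv2.imread("pics/scene31.png")[190:270,250:370]
cv2.imwrite("pics/z31.png",cv2.resize(cv2.vconcat([a,b]),(450*1,600),interpolation=cv2.INTER_CUBIC))
```

```text
t 34.8167 moved mm x,y,z [-152.5617   44.5595   73.9946] F [ 0.3204 -0.0146 -0.5681] M [-0.0187 -0.0249  0.0418] rot [ 0.0166  0.1093 -0.0397] gap 9.371694641840726e-05
knob [0.5204 0.0724 0.1455] [np.float64(0.0011284509858242224), np.float64(0.0011284509858241981)] tool [ 0.0632 -0.0017  0.1044] moved -47.36567944485563 43.251444019889746 -44.737539401723815 wrist px [322.3889 398.0556]
```

View pics/z31.png

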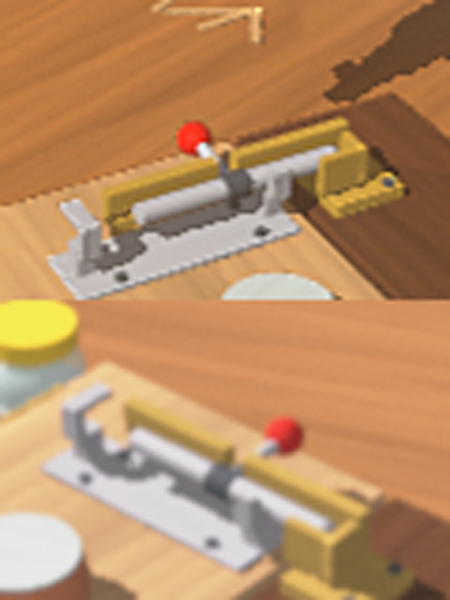

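View pics/wrist31.png

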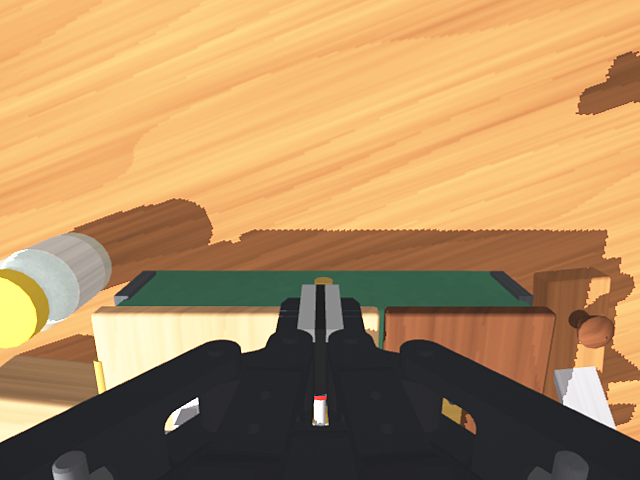

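The knob, now fully visible, sits at z = 0.1455, 35.5 mm above the hatch. The bar lies in the notch, nothing else has moved and the robot is clear. Handing in.

```bash
python3 -c "
from workcell import env
print(env.get_state()['clock'],env.hand_in())"
```

```text
the job is handed in; nothing more can be done
34.9667 None
```

The hatch looks locked: the bolt is across and its handle is down in the notch. I handed the job in at 35.0 s with the robot clear of everything; no verdict was reported.

**Sliding the bolt:** I slid it by the gripped knob at 3–4 N and felt the stop at about 50.2 mm from the start, at about 5.5 N. I then backed off 6 mm; the camera estimates of the notch (42.5–45 mm) agreed.

**Swinging the handle:** I entered the notch with the knob gripped. The knob then slipped out of the pads, with a brief spike of about 20 N on the wrist. It fell back from about 0.5 to 0.2–0.3 rad, near where the guide blocks. I regripped it and brought it back to about 0.45–0.55 rad. From there I pressed it down with the shut fingertips, mostly at 1–4 N, until a firm end at 8.9 N on the wrist.

**Final checks:**
- **Knob:** it stands about 35.5 mm above the hatch (about 35 expected), and the pictures show the bar in the notch.
- **Surroundings:** the wax tin, glue jar and plane look unmoved in the last pictures. I did not measure them, and the mallet was barely in view.

**What disagreed:**
- **TCP:** the cameras showed the fingertips 34–39 mm short of the reported TCP when shut or part-closed, so I set heights from the pictures.
- **Knob position while gripped:** triangulation was off by about 8 mm because the fingers hid part of the knob, so I allowed for that.
- **Arc centre:** the estimates differed by a few millimetres.

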